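# Clip the seasoning jars into the pull-out rack and shut it

## Robot

A 6-joint arm with a two-finger parallel gripper is mounted at the origin on a cart in front of the work surface, level with it; the furniture and walls round the work are solid. World frame = base frame: x ahead of the robot, y to its left, z up, the work surface at z = 0. Lengths are in mm, angles in rad, forces in N, time in s.
With the tool pointing down it reaches from about 250 to 775 mm from the base axis. Payload 4 kg.
Tool frame: the origin (TCP) lies at the very end of the fingers, on their centre line; the grasp point (between the pads) lies 19 mm behind it; z points along the fingers, y is the direction in which the jaws open and shut (so a half turn about z gives the same grasp; the last joint's range is limited). The gripper opens to 85 mm and grips with 20 to 120 N. Pads are 22 mm wide; open, the fingers measure 114 mm over their backs; the gripper's body (76 mm by 85 mm) begins 54 mm behind the grasp point. The pads swing forward as they close: fully open they stand 13 mm farther back than shut.
Start: joints at [1.126, 0.087, 1.371, -0, 1.684, -0.103], TCP at [184.36, 518.198, 231.341] pointing down, gripper open.
Joint ranges: [-3.1, 3.1], [-0.76, 2.03], [0.27, 2.55], [-1.08, 4.22], [0.17, 2.65], [-2.57, 2.57]. Speed limits (rad/s): [2.79, 2.79, 3.14, 3.14, 3.14, 3.14].

## Interface

Orientations are given as a 3x3 rotation matrix whose columns are the frame's x, y, z axes.
In Python, from plant import ctrl gives the robot as it stands.
- The arm moves only by the tool carry_out, never from a script. Its argument "series" is a list of rows, each an object of numbers: "ax", "ay", "az": the turn, a rotation vector about the world's x, y, z in rad; "dx", "dy", "dz": the shift along the world's x, y, z in mm; "grip": the finger opening in mm, from 0 to 85.4. A call has 1 to 12 rows; each row shifts and turns the commanded pose from where the row before left it; what a row does not reach is not made up. A row lasts 1/12 s, in which the tool goes at most 41.7 mm and 7.16 degrees, less where a joint would pass 70% of its speed; a pose out of reach is approached as far as the arm can. A call with a gripper value outside its range is refused whole. The fingers move at their own pace and stop on an object; "force" is the grip in N (left out, the last holds). Time passes only in rows, so rows that do not move let the fingers close. It gives the time, the measured TCP pose, the force and the opening at its end, in the units of the state.
- ctrl.sense(): the state, without advancing time (a new reading comes with each control period).
- ctrl.read_camera(name): name is "scene" or "top"; returns (picture, depth): 420x560x3 uint8, blue, green, red; 420x560 float32, mm along the optical axis (not along the pixel's ray), 0 where there is no reading.
- ctrl.calibration(name): a dict with "vertical_fov" (degrees; the focal length in pixels is half the picture's height over the tangent of half this angle, whatever the lens; pixels are square), "cx", "cy" (the principal point, pixels), "origin" and "orientation" of the camera in the world. Camera axes: x right, y up, looking along -z (the intrinsics and any distortion apply to the point x, -y, -z); pixel columns grow to the right and rows downward; lengths in mm; the calibration is good to about 2 mm. A picture is of the moment at which its call begins. calibration takes no time and is no camera call.
- ctrl.job_done(): hands the job in, once; it reports no verdict.
The state is a dict: "time_s": time; "q": joint angles; "dq": joint speeds; "joint_torque": joint torques, N m; "tcp_pos": TCP position; "tool_rot": TCP orientation; "force": force on the tool from outside, world axes, zero at the start; "wrist_torque": the same for the moment, N m; "opening": opening from 0.0 (shut) to 1.0 (fully open).
Only numpy, scipy, OpenCV 4.12 (cv2) and the standard library are available. Lean on these libraries where they do the work, as an engineer would, in place of code of your own. Each camera call takes 0.05 s, during which the arm holds its last target. There are 200 camera calls.

## Task

Put the three seasoning jars away: draw the rack fully out of the steel unit, push each jar upright and sideways from the open front (not down from above) into the spring clip of its size until it has snapped fully home (the two slim spice jars into the two small clips, either way round, and the wide chilli jar into the large one), then slide the loaded rack shut again. Keep the jars upright all the time, leave the garlic and the tin where they are, and let go of everything at the end.

Things in the scene. Friction and masses are not known exactly. Their poses are not given: they have to be found in the camera images.
- unit: Narrow fixed steel sleeve, 86 mm wide (own x), 286 long (own y), 141 high. Origin on the table at the middle of its mouth, which opens to its own +y (robot's left, within 0.12 rad); own +x points away from the robot. Inner walls at x = -38 and +42 mm, roof underside 138 mm above the table: a wide jar not fully home, or a slim one raised over 13 mm, catches on it.
- rack (a joint): How far the rack is drawn out of the sleeve along the unit's own +y, in m: 0 = shut (front panel on the sleeve), 0.295 = fully out (end stop). Starts at 0 to 0.02, stays where it is left, slides with about 2 N of friction. The rack is a tray (floor 18 mm above the table) with a front panel 98 mm wide, 12 mm thick, top 145 mm above the table.
- rack_handle (a point): Middle of the rack's bar handle: a dark round bar 10 mm thick, 76 mm long along the unit's own x, 118 mm above the table, 45 mm out (unit +y) from the front panel, with 40 mm clear between; its two posts stand 30 mm either side of the middle. Moves with the rack.
- plate_top (a point): Middle of the top edge of the rack's thin upright back plate on the side away from the robot: 55 mm above the tray floor (73 mm above the table), near face 33 mm beyond (unit +x) the line of the clips' axes. It runs the length of the rack and moves with it. The tray is open towards the robot (unit -x), its front edge turned down; jars go in from there.
- clip_1 (a point): Small spring clip nearest the handle, 62 mm from the front panel. Point on the axis of a fully home slim jar, on the tray floor (18 mm above the table); axes as the unit's; moves with the rack. A grey plastic C open to unit -x, two sprung arms 34 to 50 mm above the tray floor; lips 34 mm apart, flaring to 45 mm, reaching 20 mm before the axis.
- clip_2 (a point): Large clip in the middle, 85 mm from clip_1 along unit -y, for the wide jar: lips 50 mm apart, flaring to 65, reaching 28 mm before the axis. Point on the jar's axis on the tray floor. To load any clip, push the upright jar, held 4 to 8 mm above the tray floor, along unit +x: it forces the slippery arms apart (about 5 to 12 N), snaps in, rests on the saddle behind and is held.
- clip_3 (a point): Small spring clip farthest from the handle, the same as clip_1, 85 mm from clip_2 along unit -y. Point on the axis of the fully home jar, on the tray floor. With the rack fully out it is 63 mm outside the sleeve's mouth. At every clip, jaws that close along unit x (over the back plate) have the most room.
- spice_1_mid (a point): Centre (half-way up, 53 mm above its foot) of a slim upright spice jar, 106 mm high: round body 42 mm across, round cap 45 mm across over the top 21 mm; about 0.11 kg. Its z axis is the jar's axis.
- spice_2_mid (a point): Centre (half-way up) of the second slim spice jar, the same as the first.
- chilli_mid (a point): Centre (half-way up, 47 mm above its foot) of the wide glass jar with a black lid, standing near the front of the table (not the similar one at the far left back, if one is seen there), 94 mm high: round body 61 mm across, round lid 63 mm across over the top 11 mm; about 0.33 kg. Its z axis is the jar's axis.
- spice_1: The first slim spice jar; origin at the centre of its foot.
- spice_2: The second slim spice jar; origin at the centre of its foot.
- chilli: The wide chilli jar; origin at the centre of its foot.
- garlic_head: Garlic bulb, 60 mm across and 59 mm high, on the left, a bystander; origin at its foot.
- tin: Food tin, 76 mm across and 58 mm high, near the back of the table, a bystander; origin at its foot.
There are look-alikes about, which are no part of the job. What is shaped like the spice_1 but red or yellow is not meant.

How it is judged:
By the outcome, as a careful person would: the job done as asked, in the order asked, and still so for the second after the job is handed in, with the robot touching nothing.
It also fails if it takes over 72 s, if anything falls off the work surface, if the arm or the gripper's body presses on something with over 40 N, if the wrist force passes 120 N, or if a joint passes its speed limit or range.

## Working session

There is one attempt and no reset: what is moved stays moved. The work goes in short steps, Python scripts to look and compute and a tool call to move; the robot and the scene stay as the last step left them, time stands still between calls to the robot, and variables do not carry over. Pictures are saved under pics/ and viewed, about 8 in all and at most 12, crops included, and the job is handed in when it is done.

Besides the shell and the picture viewer there is one more tool, called after ">>>" in YAML: its name, and indented under it one key for each argument. carry_out: Moves the arm, as the interface text tells. Its arguments: {"type":"object","properties":{"series":{"type":"array"},"force":{"type":"number"}},"required":["series"]}

```bash
ls; mkdir -p pics
cat > h.py <<'E'
import numpy as np, cv2
from plant import ctrl
np.set_printoptions(precision=1,suppress=True)
def cam(n):
    c=ctrl.calibration(n); im,d=ctrl.read_camera(n); return c,im,d
def K(c):
    f=210/np.tan(np.radians(c["vertical_fov"])/2); return f,c["cx"],c["cy"]
def ray(c,u,v):
    f,cx,cy=K(c); d=np.array([(u-cx)/f,-(v-cy)/f,-1.]); return np.array(c["orientation"])@d
def onz(c,u,v,z):
    r=ray(c,u,v); o=np.array(c["origin"]); return o+r*(z-o[2])/r[2]
def cloud(c,d):
    f,cx,cy=K(c); v,u=np.mgrid[:d.shape[0],:d.shape[1]]
    p=np.stack([(u-cx)/f*d,-(v-cy)/f*d,-d],-1); P=p@np.array(c["orientation"]).T+np.array(c["origin"]); P[d<=0]=np.nan; return P
E
python3 - <<'E'
from h import *
for n in("scene","top"):
    c,im,d=cam(n); print(n,c); cv2.imwrite(f"pics/{n}0.png",im); np.save(f"{n}0.npy",d); print((d>0).mean())
print(ctrl.sense())
E
```

```text
pics
scene {'vertical_fov': 56.6888279573713, 'cx': 282.2246125738636, 'cy': 213.55829498597546, 'origin': array([549.5, 535.8, 854. ]), 'orientation': array([[-1. ,  0.1, -0. ],
       [-0.1, -0.8,  0.6],
       [ 0. ,  0.6,  0.8]])}
0.996062925170068
top {'vertical_fov': 45.614116800039525, 'cx': 268.80851821515466, 'cy': 208.92867299453454, 'origin': array([ 298.8,  -10.8, 1341.3]), 'orientation': array([[-0. ,  1. , -0.2],
       [-1. , -0. ,  0. ],
       [-0. ,  0.2,  1. ]])}
0.9958503401360544
{'time_s': 0.1, 'q': array([ 1.1,  0.1,  1.4,  0. ,  1.7, -0.1]), 'dq': array([-0., -0., -0., -0.,  0.,  0.]), 'joint_torque': array([  0. , -35.3, -31.4,  -0. ,   0. ,   0. ]), 'tcp_pos': array([184.2, 517.8, 230.2]), 'tool_rot': array([[-0.9,  0.3, -0. ],
       [ 0.3,  0.9, -0. ],
       [ 0. , -0. , -1. ]]), 'force': array([-0.4,  0.6, -0.3]), 'wrist_torque': array([-0., -0.,  0.]), 'opening': 0.9977588947298466}
```

View pics/scene0.png

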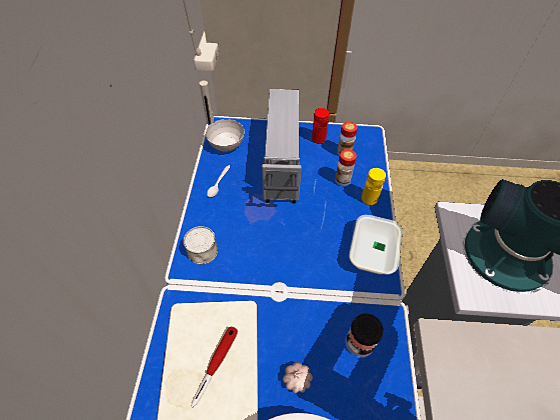

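View pics/top0.png

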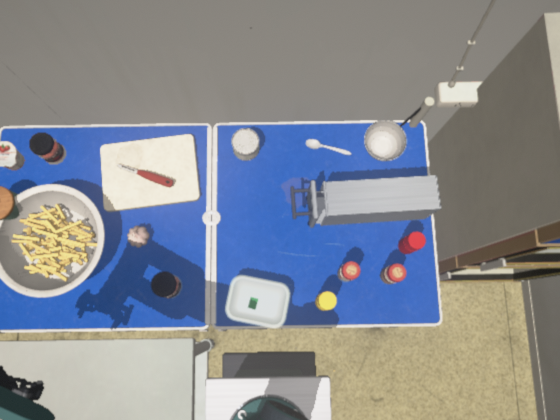

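Scene view: the unit is at (283,140) with its handle at (283,190). Top view shows the handle at (300,200).

Candidates:
- **Spice jars:** top (349,271) and (395,273), with white/label bodies and red caps. The red (412,242) and yellow (327,301) jars are look-alikes.
- **Chilli:** top (166,285). The similar jar at the far left back, (46,147), is the decoy.

Bystanders are the garlic at (138,235) and the tin at (246,143).

```bash
cat >> h.py <<'E'
def circ(p):
    A=np.c_[2*p[:,:2],np.ones(len(p))]; s=np.linalg.lstsq(A,(p[:,:2]**2).sum(1),rcond=None)[0]; return s[:2],np.sqrt(s[2]+s[:2]@s[:2])
E
python3 - <<'E'
from h import *
ims={n:cv2.imread(f"pics/{n}0.png") for n in("scene","top")}
C={n:ctrl.calibration(n) for n in ims}; P={n:cloud(C[n],np.load(f"{n}0.npy")) for n in ims}
for n,(pts) in {"top":dict(s1=(349,271),s2=(395,273),ch=(166,285),red=(412,242),yel=(327,301),tin=(246,143),garl=(138,235)),"scene":dict(s1=(346,160),s2=(348,130),ch=(366,330),tin=(200,240),garl=(297,377))}.items():
    for k,(u,v) in pts.items():
        w=P[n][v-30:v+31,max(u-30,0):u+31].reshape(-1,3); zc=P[n][v,u]; 
        near=w[np.hypot(*(w[:,:2]-zc[:2]).T)<60]; zm=np.nanmedian(near[near[:,2]>zc[2]-3][:,2])
        t=near[abs(near[:,2]-zm)<4]
        mid=(t[:,:2].max(0)+t[:,:2].min(0))/2
        r,_=cv2.minEnclosingCircle(t[:,:2].astype(np.float32)),0
        print(n,k,"pix",zc,"top z",zm,"circ",r[0],"rad",r[1],len(t))
for n in P:
    Q=P[n].reshape(-1,3)
    m=(Q[:,0]>300)&(Q[:,1]<100)&(Q[:,1]>-400)
    for a,b in((136,150),(108,128)):
        q=Q[m&(Q[:,2]>a)&(Q[:,2]<b)].astype(np.float32); 
        r=cv2.minAreaRect(q[:,:2]); print(n,a,b,len(q),np.nanmedian(q[:,2]),r,cv2.boxPoints(r).tolist())
# crops
a=ims["scene"][95:215,240:400]; b=ims["top"][160:320,280:440]; e=ims["scene"][300:400,260:400]
cv2.imwrite("pics/crop1.png",np.vstack([np.hstack([cv2.resize(a,(400,300)),cv2.resize(e,(400,300))]),cv2.resize(b,(800,300))[:, :]]))
E
```

```text
top s1 pix [ 408.7 -207.5  101.4] top z 105.12244871540997 circ (412.6055603027344, -211.19859313964844) rad 22.083581924438477 219
top s2 pix [ 401.4 -319.   108.4] top z 106.99001533831813 circ (405.27960205078125, -324.1553039550781) rad 22.100019454956055 217
top ch pix [382.3 245.6  95.3] top z 94.58687564585284 circ (386.5321960449219, 254.01437377929688) rad 31.615478515625 435
top red pix [ 478.  -367.9  104.1] top z 105.7589198206988 circ (484.1221923828125, -378.19561767578125) rad 22.095624923706055 221
top yel pix [ 336.5 -149.6  106. ] top z 106.09466953808919 circ (339.9857177734375, -149.40045166015625) rad 21.605449676513672 224
top tin pix [763.5  47.1  55.1] top z 55.14887152244239 circ (771.2219848632812, 51.287200927734375) rad 38.30739212036133 485
top garl pix [516.5 332.1  49.2] top z 49.702444874785556 circ (520.4923706054688, 336.4648132324219) rad 14.66707706451416 43
scene s1 pix [ 418.7 -191.3  107.7] top z 106.84037648985901 circ (411.4685363769531, -212.30088806152344) rad 22.66497802734375 160
scene s2 pix [ 409.8 -308.1  107.7] top z 106.75027665482867 circ (405.30078125, -324.529052734375) rad 22.136524200439453 137
scene ch pix [389.5 258.1  94.2] top z 94.8635682192803 circ (386.4034729003906, 254.32386779785156) rad 31.726253509521484 766
scene tin pix [767.9  52.6  55.8] top z 55.720474716841636 circ (769.5142822265625, 51.15461349487305) rad 38.40104675292969 668
scene garl pix [520.6 345.2  47.1] top z 47.02885815163222 circ (518.6513671875, 339.1392517089844) rad 17.794986724853516 176Traceback (most recent call last):
  File "<stdin>", line 17, in <module>
cv2.error: OpenCV(4.12.0) /io/opencv/modules/imgproc/src/convhull.cpp:143: error: (-215:Assertion failed) total >= 0 && (depth == CV_32F || depth == CV_32S) in function 'convexHull'
```

Run:
```python
from h import *
ims={n:cv2.imread(f"pics/{n}0.png") for n in("scene","top")}
C={n:ctrl.calibration(n) for n in ims}; P={n:cloud(C[n],np.load(f"{n}0.npy")) for n in ims}
print("unit at", P["top"][197,380],P["top"][200,320],P["top"][200,295])
for n in P:
    Q=P[n].reshape(-1,3); Q=Q[np.isfinite(Q).all(1)]
    m=(Q[:,0]>500)&(Q[:,0]<760)&(Q[:,1]<20)&(Q[:,1]>-500)
    for a,b in((136,150),(110,130)):
        q=Q[m&(Q[:,2]>a)&(Q[:,2]<b)]
        q=q[abs(q[:,0]-np.median(q[:,0]))<80]
        r=cv2.minAreaRect(q[:,:2].astype(np.float32)); print(n,a,b,len(q),np.median(q[:,2]),r,cv2.boxPoints(r).round(1).tolist())
        h=np.histogram(q[:,1],np.arange(-460,20,10)); print({int(y):(int(c)) for c,y in zip(*h) if c})
a=ims["scene"][95:215,240:400]; b=ims["top"][160:320,280:440]; e=ims["scene"][300:405,260:400]
cv2.imwrite("pics/crop1.png",np.hstack([np.vstack([cv2.resize(a,(400,300)),cv2.resize(e,(400,300))]),cv2.resize(b,(400,600),None)]))
```

```text
unit at [ 585.7 -286.6  142.8] [ 608.9 -151.1   22.1] [616.2 -84.7  -4. ]
scene 136 150 2457 141.6735288899331 ((595.3963623046875, -275.24017333984375), (96.83268737792969, 321.3694763183594), 3.924402952194214) [[536.0999755859375, -118.19999694824219], [558.0999755859375, -438.8999938964844], [654.7000122070312, -432.20001220703125], [632.7000122070312, -111.5999984741211]]
{-440: 26, -430: 54, -420: 66, -410: 65, -400: 64, -390: 68, -380: 70, -370: 64, -360: 68, -350: 66, -340: 70, -330: 79, -320: 76, -310: 80, -300: 75, -290: 68, -280: 90, -270: 72, -260: 88, -250: 76, -240: 80, -230: 89, -220: 87, -210: 89, -200: 90, -190: 96, -180: 86, -170: 97, -160: 95, -150: 47, -130: 118, -120: 98}
scene 110 130 417 121.9733991682316 ((583.7645263671875, -111.6805191040039), (96.2365951538086, 97.18411254882812), 9.684569358825684) [[528.2000122070312, -71.9000015258789], [544.5, -167.6999969482422], [639.4000244140625, -151.5], [623.0, -55.70000076293945]]
{-170: 1, -160: 9, -150: 4, -130: 19, -120: 177, -110: 23, -100: 17, -90: 20, -80: 84, -70: 63}
top 136 150 3984 140.57315809165505 ((
[... 562 characters left out ...]
170: 136, -160: 128, -150: 42, -140: 1, -130: 135, -120: 57}
top 110 130 461 121.0036912008868 ((591.2200927734375, -248.4098358154297), (93.68864440917969, 363.43927001953125), 3.6681206226348877) [[532.7999877929688, -70.0999984741211], [556.0999755859375, -432.79998779296875], [649.5999755859375, -426.79998779296875], [626.2999877929688, -64.0999984741211]]
{-440: 2, -430: 8, -420: 6, -410: 6, -400: 5, -390: 8, -380: 6, -370: 9, -360: 8, -350: 5, -340: 7, -330: 5, -320: 6, -310: 6, -300: 5, -290: 5, -280: 6, -270: 8, -260: 6, -250: 5, -240: 7, -230: 7, -220: 7, -210: 5, -200: 8, -190: 5, -180: 4, -170: 5, -160: 5, -150: 5, -130: 6, -120: 50, -110: 32, -100: 29, -90: 25, -80: 100, -70: 39}
```

View pics/crop1.png

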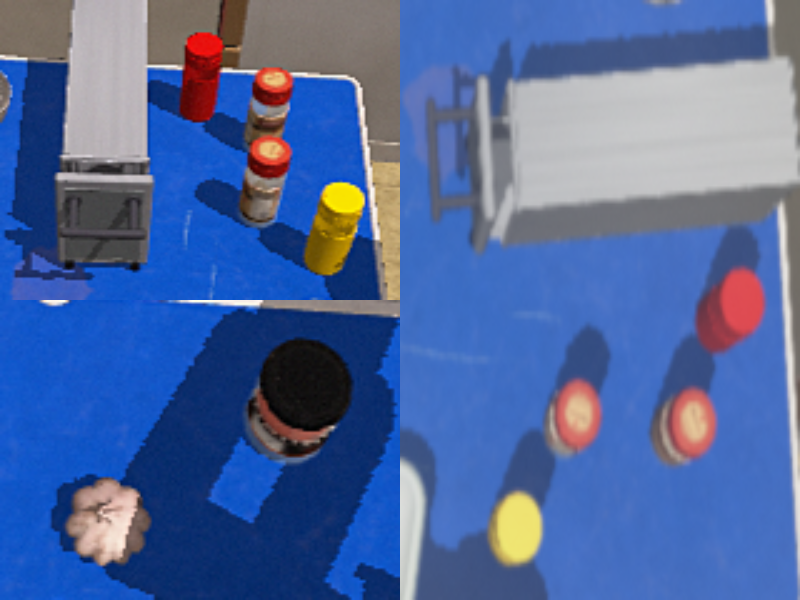

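The crop shows two spice jars with red caps and label bodies. The solid red and yellow ones are decoys, and the chilli jar is the one with the black lid. Next I fit the unit's axis and the handle.

Run:
```python
from h import *
for n in("top","scene"):
    P=cloud(ctrl.calibration(n),np.load(f"{n}0.npy")).reshape(-1,3); P=P[np.isfinite(P).all(1)]
    m=(P[:,0]>500)&(P[:,0]<700)&(P[:,1]<0)&(P[:,1]>-500)
    q=P[m&(P[:,2]>136.5)&(P[:,2]<150)]
    S=q[q[:,1]<-147]
    ys=[];c=[];w=[]
    for y in np.arange(-420,-160,10):
        s=S[(S[:,1]>=y)&(S[:,1]<y+10)]; ys.append(y+5); c.append((s[:,0].max()+s[:,0].min())/2); w.append(np.ptp(s[:,0]))
    k=np.polyfit(ys,c,1); print(n,"centre x=",k,"width",np.median(w),"mouth y",np.sort(S[:,1])[-20:].mean(),"back",S[:,1].min())
    F=q[q[:,1]>-140]; print(" panel x",F[:,0].min(),F[:,0].max(),"y",F[:,1].min(),F[:,1].max(), "edge fit",np.polyfit(F[:,0],F[:,1],1))
    H=P[m&(P[:,2]>105)&(P[:,2]<135)&(P[:,1]>-90)&(P[:,1]<-45)]
    H=H[abs(H[:,0]-585)<60]
    print(" handle n",len(H),"x",H[:,0].min(),H[:,0].max(),"y",np.median(H[:,1]),H[:,1].min(),H[:,1].max(),"z",H[:,2].max(),"slope",np.polyfit(H[:,0],H[:,1],1))
```

```text
top centre x= [ -0.  579.2] width 84.99363791046193 mouth y -148.15618200534556 back -434.33501136592577
 panel x 535.9998028886708 631.8764337562584 y -130.1685425081024 -115.14584765879003 edge fit [   0.  -149.9]
 handle n 164 x 540.5121001777178 624.3351575372415 y -73.07725832228192 -89.46039816147865 -65.91752699299948 z 126.51367732129552 slope [  0.  -94.9]
scene centre x= [ -0.  579.7] width 83.48145534441886 mouth y -147.90527701562158 back -437.65408776830213
 panel x 536.4046056100879 633.5041763458075 y -129.8962014139654 -114.01988202200221 edge fit [   0.  -144.2]
 handle n 167 x 540.766631608567 623.909453720206 y -71.04204051426711 -89.90861634322016 -64.21408474283442 z 127.34899773415452 slope [  0.  -87.5]
```

```bash
cat >> h.py <<'E'
np.set_printoptions(precision=4,suppress=True)
E
python3 - <<'E'
from h import *
for n in("top","scene"):
    P=cloud(ctrl.calibration(n),np.load(f"{n}0.npy")).reshape(-1,3); P=P[np.isfinite(P).all(1)]
    m=(P[:,0]>500)&(P[:,0]<700)&(P[:,1]<0)&(P[:,1]>-500)
    q=P[m&(P[:,2]>136.5)&(P[:,2]<150)]; S=q[q[:,1]<-147]
    ys=[];lo=[];hi=[]
    for y in np.arange(-420,-160,10):
        s=S[(S[:,1]>=y)&(S[:,1]<y+10)]; ys.append(y+5); lo.append(s[:,0].min()); hi.append(s[:,0].max())
    print(n,[(np.polyfit(ys,a,1),np.polyval(np.polyfit(ys,a,1),-146)) for a in(lo,hi)])
    F=q[q[:,1]>-140]; print(np.polyfit(F[:,0],F[:,1],1))
    H=P[m&(P[:,2]>112)&(P[:,2]<135)&(P[:,1]>-83)&(P[:,1]<-60)]; H=H[abs(H[:,0]-585)<60]; print(np.polyfit(H[:,0],H[:,1],1),np.median(H,0),H.min(0),H.max(0))
print(ctrl.sense()["tool_rot"])
E
```

```text
top [(array([ -0.0481, 535.9773]), np.float64(543.0037691794562)), (array([ -0.0435, 622.5101]), np.float64(628.8640901670751))]
[   0.0468 -149.8929]
[  0.0413 -96.7912] [581.5724 -72.4207 121.2807] [540.5121 -82.1957 112.6867] [624.3352 -65.9175 126.5137]
scene [(array([ -0.0444, 538.531 ]), np.float64(545.0145048776359)), (array([ -0.048 , 620.9229]), np.float64(627.9352800819568))]
[   0.0395 -144.1778]
[  0.0274 -87.3661] [582.4518 -70.664  121.9628] [540.7666 -82.6915 114.2688] [623.9095 -64.2141 127.349 ]
[[-0.9422  0.3352 -0.0009]
 [ 0.3352  0.9422 -0.0018]
 [ 0.0002 -0.002  -1.    ]]
```

>>> carry_out:
  series:
    - {"dx": 20,"dy": -29,"az": 0.035,"grip": 28}
    - {"dx": 20,"dy": -29,"az": 0.035}
    - {"dx": 20,"dy": -29,"az": 0.035}
    - {"dx": 20,"dy": -29,"az": 0.035}
    - {"dx": 20,"dy": -29,"az": 0.035}
    - {"dx": 20,"dy": -29,"az": 0.035}
    - {"dx": 20,"dy": -29,"az": 0.035}
    - {"dx": 20,"dy": -29,"az": 0.035}
    - {"dx": 20,"dy": -29,"az": 0.035}
    - {"dx": 20,"dy": -29,"az": 0.035}
    - {"dx": 20,"dy": -29,"az": 0.038}
    - {"dx": 20,"dy": -29}
  force: 60

```text
schema error: expected keys ax, ay, az, dx, dy, dz, grip
```

>>> carry_out:
  series:
    - {"ax": 0,"ay": 0,"az": 0.035,"dx": 20,"dy": -29,"dz": 0,"grip": 28}
    - {"ax": 0,"ay": 0,"az": 0.035,"dx": 20,"dy": -29,"dz": 0,"grip": 28}
    - {"ax": 0,"ay": 0,"az": 0.035,"dx": 20,"dy": -29,"dz": 0,"grip": 28}
    - {"ax": 0,"ay": 0,"az": 0.035,"dx": 20,"dy": -29,"dz": 0,"grip": 28}
    - {"ax": 0,"ay": 0,"az": 0.035,"dx": 20,"dy": -29,"dz": 0,"grip": 28}
    - {"ax": 0,"ay": 0,"az": 0.035,"dx": 20,"dy": -29,"dz": 0,"grip": 28}
    - {"ax": 0,"ay": 0,"az": 0.035,"dx": 20,"dy": -29,"dz": 0,"grip": 28}
    - {"ax": 0,"ay": 0,"az": 0.035,"dx": 20,"dy": -29,"dz": 0,"grip": 28}
    - {"ax": 0,"ay": 0,"az": 0.035,"dx": 20,"dy": -29,"dz": 0,"grip": 28}
    - {"ax": 0,"ay": 0,"az": 0.035,"dx": 20,"dy": -29,"dz": 0,"grip": 28}
    - {"ax": 0,"ay": 0,"az": 0.038,"dx": 20,"dy": -29,"dz": 0,"grip": 28}
    - {"ax": 0,"ay": 0,"az": 0,"dx": 20,"dy": -29,"dz": 0,"grip": 28}
  force: 60

```text
time_s: 1.1
tcp_pos: [424.7, 168.5, 231.0]
tool_rot: [[-0.999, -0.047, -0.001], [-0.047, 0.999, 0.0], [0.001, 0.0, -1.0]]
force: [0.2, 0.4, -0.1]
opening: 0.326
```

>>> carry_out:
  series:
    - {"ax": 0,"ay": 0,"az": 0,"dx": 22.5,"dy": -34,"dz": 0,"grip": 28}
    - {"ax": 0,"ay": 0,"az": 0,"dx": 22.5,"dy": -34,"dz": 0,"grip": 28}
    - {"ax": 0,"ay": 0,"az": 0,"dx": 22.5,"dy": -34,"dz": 0,"grip": 28}
    - {"ax": 0,"ay": 0,"az": 0,"dx": 22.5,"dy": -34,"dz": 0,"grip": 28}
    - {"ax": 0,"ay": 0,"az": 0,"dx": 22.5,"dy": -34,"dz": 0,"grip": 28}
    - {"ax": 0,"ay": 0,"az": 0,"dx": 22.5,"dy": -34,"dz": 0,"grip": 28}
    - {"ax": 0,"ay": 0,"az": 0,"dx": 22.5,"dy": -36,"dz": 0,"grip": 28}
    - {"ax": 0,"ay": 0,"az": 0,"dx": 0,"dy": 0,"dz": -40,"grip": 28}
    - {"ax": 0,"ay": 0,"az": 0,"dx": 0,"dy": 0,"dz": -40,"grip": 28}
    - {"ax": 0,"ay": 0,"az": 0,"dx": 0,"dy": 0,"dz": -28,"grip": 28}
    - {"ax": 0,"ay": 0,"az": 0,"dx": 0,"dy": 0,"dz": -24,"grip": 28}
    - {"ax": 0,"ay": 0,"az": 0,"dx": 0,"dy": 0,"dz": 0,"grip": 28}

```text
time_s: 2.1
tcp_pos: [576.9, -68.2, 91.7]
tool_rot: [[-0.999, -0.046, -0.014], [-0.046, 0.999, 0.003], [0.014, 0.004, -1.0]]
force: [-0.8, 0.3, -1.1]
opening: 0.327
```

>>> carry_out:
  series:
    - {"ax": 0,"ay": 0,"az": 0,"dx": 0,"dy": 0,"dz": 0,"grip": 0}
    - {"ax": 0,"ay": 0,"az": 0,"dx": 0,"dy": 0,"dz": 0,"grip": 0}
    - {"ax": 0,"ay": 0,"az": 0,"dx": 0,"dy": 0,"dz": 0,"grip": 0}
    - {"ax": 0,"ay": 0,"az": 0,"dx": 0,"dy": 0,"dz": 0,"grip": 0}

```text
time_s: 2.43
tcp_pos: [581.4, -69.5, 99.8]
tool_rot: [[-0.999, -0.046, -0.0], [-0.046, 0.999, -0.001], [0.0, -0.001, -1.0]]
force: [-1.6, -1.4, -6.6]
opening: 0.092
```

>>> carry_out:
  series:
    - {"ax": 0,"ay": 0,"az": 0,"dx": -0.7,"dy": 15,"dz": 0,"grip": 0}
    - {"ax": 0,"ay": 0,"az": 0,"dx": -1.4,"dy": 30,"dz": 0,"grip": 0}
    - {"ax": 0,"ay": 0,"az": 0,"dx": -1.4,"dy": 30,"dz": 0,"grip": 0}
    - {"ax": 0,"ay": 0,"az": 0,"dx": -1.4,"dy": 30,"dz": 0,"grip": 0}
    - {"ax": 0,"ay": 0,"az": 0,"dx": -1.4,"dy": 30,"dz": 0,"grip": 0}
    - {"ax": 0,"ay": 0,"az": 0,"dx": -1.4,"dy": 30,"dz": 0,"grip": 0}
    - {"ax": 0,"ay": 0,"az": 0,"dx": -1.4,"dy": 30,"dz": 0,"grip": 0}
    - {"ax": 0,"ay": 0,"az": 0,"dx": -1.4,"dy": 30,"dz": 0,"grip": 0}
    - {"ax": 0,"ay": 0,"az": 0,"dx": -1.0,"dy": 22,"dz": 0,"grip": 0}
    - {"ax": 0,"ay": 0,"az": 0,"dx": -0.6,"dy": 13,"dz": 0,"grip": 0}
    - {"ax": 0,"ay": 0,"az": 0,"dx": -0.3,"dy": 7,"dz": 0,"grip": 0}
    - {"ax": 0,"ay": 0,"az": 0,"dx": 0,"dy": 3,"dz": 0,"grip": 0}

```text
time_s: 3.43
tcp_pos: [568.6, 201.4, 99.8]
tool_rot: [[-0.999, -0.047, -0.001], [-0.047, 0.999, -0.001], [0.001, -0.0, -1.0]]
force: [-3.0, -2.8, -3.8]
opening: 0.091
```

>>> carry_out:
  series:
    - {"ax": 0,"ay": 0,"az": 0,"dx": 0,"dy": 2,"dz": 0,"grip": 0}
    - {"ax": 0,"ay": 0,"az": 0,"dx": 0,"dy": 2,"dz": 0,"grip": 0}
    - {"ax": 0,"ay": 0,"az": 0,"dx": 0,"dy": 2,"dz": 0,"grip": 0}
    - {"ax": 0,"ay": 0,"az": 0,"dx": -0.5,"dy": 2,"dz": 0,"grip": 0}
    - {"ax": 0,"ay": 0,"az": 0,"dx": 0,"dy": 0,"dz": 0,"grip": 0}

```text
time_s: 3.85
tcp_pos: [568.5, 204.5, 99.8]
tool_rot: [[-0.999, -0.044, -0.001], [-0.044, 0.999, -0.007], [0.001, -0.007, -1.0]]
force: [-4.6, -8.5, -1.7]
opening: 0.088
```

>>> carry_out:
  series:
    - {"ax": 0,"ay": 0,"az": 0,"dx": 0,"dy": -4,"dz": 0,"grip": 28}
    - {"ax": 0,"ay": 0,"az": 0,"dx": 0,"dy": 0,"dz": 0,"grip": 28}
    - {"ax": 0,"ay": 0,"az": 0,"dx": 0,"dy": 0,"dz": 0,"grip": 28}
    - {"ax": 0,"ay": 0,"az": 0,"dx": 0,"dy": 0,"dz": 30,"grip": 28}
    - {"ax": 0,"ay": 0,"az": 0,"dx": 0,"dy": 0,"dz": 40,"grip": 28}
    - {"ax": 0,"ay": 0,"az": 0,"dx": 0,"dy": 0,"dz": 40,"grip": 28}
    - {"ax": 0,"ay": 0,"az": -0.12,"dx": -13,"dy": -35,"dz": 15,"grip": 75}
    - {"ax": 0,"ay": 0,"az": -0.12,"dx": -13,"dy": -35,"dz": 0,"grip": 75}
    - {"ax": 0,"ay": 0,"az": -0.12,"dx": -13,"dy": -35,"dz": 0,"grip": 75}
    - {"ax": 0,"ay": 0,"az": -0.12,"dx": -13,"dy": -35,"dz": 0,"grip": 75}
    - {"ax": 0,"ay": 0,"az": -0.12,"dx": -13,"dy": -35,"dz": 0,"grip": 75}
    - {"ax": 0,"ay": 0,"az": -0.12,"dx": -13,"dy": -35,"dz": 0,"grip": 75}

```text
time_s: 4.85
tcp_pos: [490.6, -6.3, 225.9]
tool_rot: [[-0.778, 0.628, 0.005], [0.628, 0.778, 0.0], [-0.003, 0.003, -1.0]]
force: [0.2, -0.0, -0.0]
opening: 0.879
```

>>> carry_out:
  series:
    - {"ax": 0,"ay": 0,"az": -0.12,"dx": -13,"dy": -35,"dz": 0,"grip": 75}
    - {"ax": 0,"ay": 0,"az": -0.12,"dx": -13,"dy": -35,"dz": 0,"grip": 75}
    - {"ax": 0,"ay": 0,"az": -0.12,"dx": -13,"dy": -35,"dz": 0,"grip": 75}
    - {"ax": 0,"ay": 0,"az": -0.12,"dx": -13,"dy": -35,"dz": 0,"grip": 75}
    - {"ax": 0,"ay": 0,"az": -0.12,"dx": -13,"dy": -35,"dz": 0,"grip": 75}
    - {"ax": 0,"ay": 0,"az": -0.12,"dx": -13,"dy": -31,"dz": 0,"grip": 75}
    - {"ax": 0,"ay": 0,"az": -0.11,"dx": 0,"dy": 0,"dz": 0,"grip": 75}
    - {"ax": 0,"ay": 0,"az": 0,"dx": 0,"dy": 0,"dz": 0,"grip": 75}

```text
time_s: 5.52
tcp_pos: [412.5, -213.1, 225.6]
tool_rot: [[-0.061, 0.998, 0.003], [0.998, 0.061, -0.001], [-0.002, 0.003, -1.0]]
force: [0.7, 0.3, 0.9]
opening: 0.881
```

Run:
```python
from h import *
for n in("scene","top"):
    c,im,d=cam(n); cv2.imwrite(f"pics/{n}1.png",im); np.save(f"{n}1.npy",d)
a=cv2.imread("pics/scene1.png")[150:320,220:420]; b=cv2.imread("pics/top1.png")[150:320,170:430]
cv2.imwrite("pics/crop2.png",np.vstack([cv2.resize(a,(353,300)),cv2.resize(b,(353,300))]) if 0 else np.hstack([cv2.resize(a,(353,300)),cv2.resize(b,(440,300))]))
s=ctrl.sense(); print(s["tcp_pos"],s["tool_rot"],s["opening"])
```

```text
[ 413.0994 -211.2252  225.2967] [[-0.0695  0.9976  0.0025]
 [ 0.9976  0.0695 -0.0006]
 [-0.0008  0.0025 -1.    ]] 0.8779102807844159
```

View pics/crop2.png

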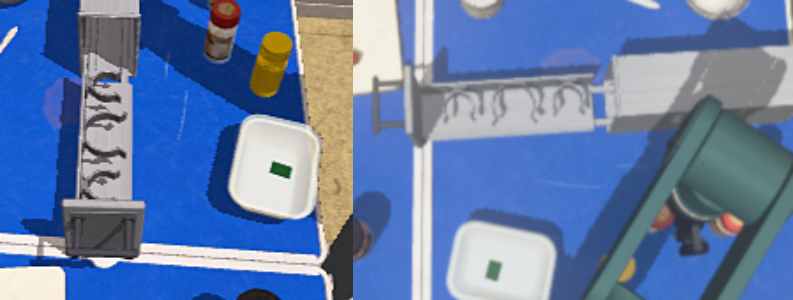

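The rack is fully out with three C clips open toward the robot (top crop at about (455,100), (515,100) and (570,97)). I measure the plate and clips from the depth data.

Run:
```python
from h import *
O=np.array([585,-148]); t=0.046; ux=np.array([np.cos(t),np.sin(t)]); uy=np.array([-np.sin(t),np.cos(t)])
for n in("top","scene"):
    P=cloud(ctrl.calibration(n),np.load(f"{n}1.npy")).reshape(-1,3); P=P[np.isfinite(P).all(1)]
    U=np.c_[(P[:,:2]-O)@ux,(P[:,:2]-O)@uy,P[:,2]]
    f=U[(U[:,1]>270)&(U[:,1]<325)&(abs(U[:,0])<70)&(U[:,2]>138)&(U[:,2]<150)]
    print(n,"panel x",np.percentile(f[:,0],[1,99]),"y",np.percentile(f[:,1],[2,98]))
    for a,b in((20,100),(100,190),(190,280)):
        p=U[(U[:,1]>a)&(U[:,1]<b)&(U[:,0]>10)&(U[:,0]<60)&(U[:,2]>66)&(U[:,2]<80)]
        print("  plate x",np.percentile(p[:,0],[3,50,97]),"z",np.median(p[:,2]),len(p))
        q=U[(U[:,1]>a)&(U[:,1]<b)&(U[:,0]>-40)&(U[:,0]<25)&(U[:,2]>56)&(U[:,2]<75)]
        lip=q[q[:,0]<-5]
        print("  clip all: x",q[:,0].min(),q[:,0].max(),"y",np.percentile(q[:,1],[2,98]),"mid",np.percentile(q[:,1],[2,98]).mean(),"lip y",np.percentile(lip[:,1],[3,97]).round(1),"ztop",np.percentile(q[:,2],[50,90]),len(q),len(lip))
```

```text
top panel x [-46.701   46.9195] y [295.3961 307.2172]
  plate x [13.9207 34.0235 37.9416] z 71.07912190267211 110
  clip all: x -18.66572265769193 24.994655776510434 y [40.7581 86.7663] mid 63.76220398168049 lip y [40.3 87.2] ztop [66.4158 70.1247] 77 21
  plate x [12.9303 34.1842 38.2611] z 71.56796780248828 109
  clip all: x -26.460789369718082 24.834035700699634 y [115.012  181.3304] mid 148.17123403978007 lip y [115.9 181.6] ztop [66.6173 70.2119] 66 29
  plate x [12.8681 34.2045 37.6993] z 71.387961363925 114
  clip all: x -17.898766369125706 24.95115376366965 y [209.9341 256.4379] mid 233.18600253664818 lip y [210.  257.1] ztop [66.5303 70.4532] 71 19
scene panel x [-47.3908  49.115 ] y [295.2923 306.996 ]
  plate x [12.3482 31.836  37.5344] z 72.21436066138824 92
  clip all: x -18.116945785115654 24.168200692447584 y [40.4692 87.291 ] mid 63.88007682454109 lip y [41.2 87. ] ztop [64.4795 69.3278] 135 42
  plate x [14.2182 33.3826 37.2169] z 73.53068522496233 110
  clip all: x -26.5074028174119 24.519902221077793 y [113.8869 181.9354] mid 147.91113626680163 lip y [116.2 181.9] ztop [64.4047 68.967 ] 170 70
  plate x [13.2737 31.4956 37.432 ] z 71.99643044571837 115
  clip all: x -17.44036927943849 24.72728377645782 y [209.8115 253.1058] mid 231.45863896195 lip y [210.9 253. ] ztop [66.5713 69.9594] 109 29
```

>>> carry_out:
  series:
    - {"ax": 0,"ay": 0,"az": -0.024,"dx": 0,"dy": -0.5,"dz": -40,"grip": 75}
    - {"ax": 0,"ay": 0,"az": 0,"dx": 0,"dy": -0.5,"dz": -40,"grip": 75}
    - {"ax": 0,"ay": 0,"az": 0,"dx": -1,"dy": 0,"dz": -40,"grip": 75}
    - {"ax": 0,"ay": 0,"az": 0,"dx": 0,"dy": 0,"dz": -30,"grip": 75}
    - {"ax": 0,"ay": 0,"az": 0,"dx": 0,"dy": 0,"dz": 0,"grip": 75}
    - {"ax": 0,"ay": 0,"az": 0,"dx": 0,"dy": 0,"dz": 0,"grip": 75}

```text
time_s: 6.12
tcp_pos: [411.3, -210.5, 73.5]
tool_rot: [[-0.046, 0.999, -0.002], [0.999, 0.046, 0.002], [0.002, -0.002, -1.0]]
force: [-0.0, 0.1, 0.5]
opening: 0.879
```

>>> carry_out:
  series:
    - {"ax": 0,"ay": 0,"az": 0,"dx": 0.5,"dy": -1.3,"dz": -2,"grip": 30}
    - {"ax": 0,"ay": 0,"az": 0,"dx": 0,"dy": 0,"dz": 0,"grip": 30}
    - {"ax": 0,"ay": 0,"az": 0,"dx": 0,"dy": 0,"dz": 0,"grip": 30}
    - {"ax": 0,"ay": 0,"az": 0,"dx": 0,"dy": 0,"dz": 0,"grip": 30}
    - {"ax": 0,"ay": 0,"az": 0,"dx": 0,"dy": 0,"dz": 0,"grip": 30}
  force: 90

```text
time_s: 6.53
tcp_pos: [414.0, -214.7, 75.7]
tool_rot: [[-0.043, 0.999, 0.005], [0.999, 0.043, -0.003], [-0.004, 0.005, -1.0]]
force: [-0.4, -1.0, 5.7]
opening: 0.5
```

>>> carry_out:
  series:
    - {"ax": 0,"ay": 0,"az": 0,"dx": 0,"dy": 0,"dz": 10,"grip": 30}
    - {"ax": 0,"ay": 0,"az": 0,"dx": 0,"dy": 0,"dz": 15,"grip": 30}
    - {"ax": 0,"ay": 0,"az": 0,"dx": 13,"dy": 20,"dz": 0,"grip": 30}
    - {"ax": 0,"ay": 0,"az": 0,"dx": 13,"dy": 20,"dz": 0,"grip": 30}
    - {"ax": 0,"ay": 0,"az": 0,"dx": 13,"dy": 21,"dz": 0,"grip": 30}
    - {"ax": 0,"ay": 0,"az": 0,"dx": 13,"dy": 21,"dz": 0,"grip": 30}
    - {"ax": 0,"ay": 0,"az": 0,"dx": 13,"dy": 21,"dz": 0,"grip": 30}
    - {"ax": 0,"ay": 0,"az": 0,"dx": 13,"dy": 20,"dz": 0,"grip": 30}
    - {"ax": 0,"ay": 0,"az": 0,"dx": 0,"dy": 0,"dz": 0,"grip": 30}
    - {"ax": 0,"ay": 0,"az": 0,"dx": 0,"dy": 0,"dz": 0,"grip": 30}

```text
time_s: 7.37
tcp_pos: [490.6, -89.8, 98.2]
tool_rot: [[-0.046, 0.999, 0.001], [0.999, 0.046, -0.001], [-0.001, 0.001, -1.0]]
force: [-0.6, 0.3, -0.8]
opening: 0.496
```

```bash
cat >> h.py <<'E'
O=np.array([585,-148]); t_=0.046; ux=np.array([np.cos(t_),np.sin(t_)]); uy=np.array([-np.sin(t_),np.cos(t_)])
def unit(P): return np.c_[(P[:,:2]-O)@ux,(P[:,:2]-O)@uy,P[:,2]]
def ucloud(n,d): 
    P=cloud(ctrl.calibration(n),d).reshape(-1,3); return unit(P)
E
python3 - <<'E'
from h import *
s=ctrl.sense(); print(s["tcp_pos"],unit(s["tcp_pos"][None]),s["force"])
c,im,d=cam("scene"); np.save("scene2.npy",d); cv2.imwrite("pics/scene2.png",im)
U=ucloud("scene",d); P=U[np.isfinite(U).all(1)]
# jar side facing camera
q=P[(abs(P[:,0]+92)<27)&(abs(P[:,1]-63)<30)&(P[:,2]>3)]
for z in range(10,140,8):
    w=q[(q[:,2]>=z)&(q[:,2]<z+8)]
    if len(w)>5: print(z,len(w),w[:,0].min(),w[:,0].max(),w[:,1].max())
f,cx,cy=K(c); o=np.array(c["orientation"]); X=np.array([490,-88,80])-np.array(c["origin"]); x=o.T@X; u=int(cx-f*x[0]/x[2]); v=int(cy+f*x[1]/x[2]); print(u,v)
cv2.imwrite("pics/crop3.png",cv2.resize(im[v-60:v+60,u-90:u+70],(800,600)))
E
```

```text
[490.6492 -89.7527  98.204 ] [[-91.5725  62.5243  98.204 ]] [-0.5518  0.3053 -0.8459]
26 30 -113.40860378592134 -71.60955398315139 88.35092553260068
34 25 -113.13452671414109 -70.8533375490093 88.7494876339152
42 37 -114.50450785010759 -70.27184098221167 88.67286561428685
50 29 -114.166063385922 -69.82627458536358 87.65450819813597
58 33 -113.34689912303834 -69.50937329463677 87.79359693328952
66 29 -112.26335374008964 -71.28816452845425 88.70306207435813
74 40 -113.91918955234429 -70.51569095241464 88.07730290133443
82 37 -112.52996009505135 -69.96634237003714 87.90759930160587
90 34 -112.04489886802189 -69.77913471435124 87.5512084077537
98 49 -118.25498105782478 -68.76822277711089 87.90818442469343
106 30 -117.96440783715775 -65.64249839945238 87.03250523631318
114 51 -116.99590116900731 -65.18223873926284 86.55614111891771
122 159 -118.4813708275665 -67.28135103764296 88.43790110084046
130 81 -117.92444979865292 -66.58992539947 87.83477320097116
138 12 -118.45420291869779 -65.94186459482876 74.57362541043624
317 195
```

View pics/crop3.png

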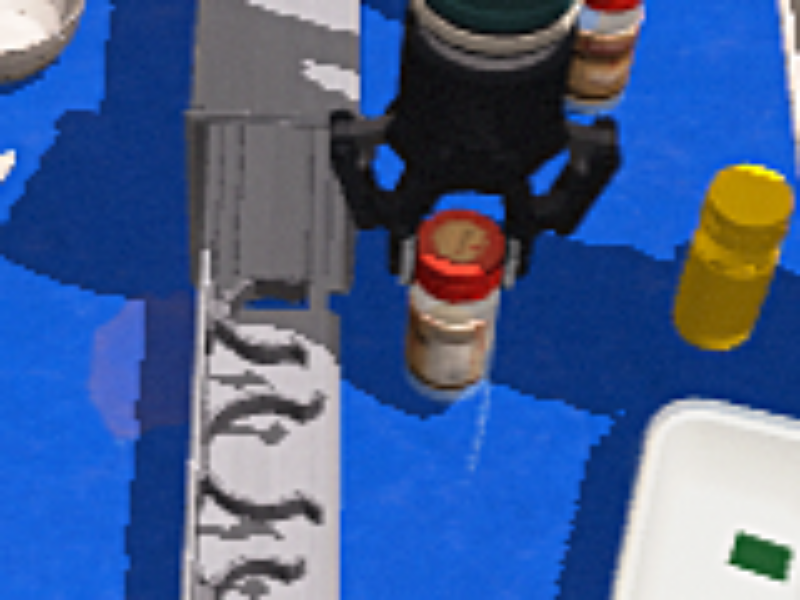

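The jar hangs upright with its foot at about z 24. Its axis is about 2 mm toward +y of the clip line, so I correct that and push.

>>> carry_out:
  series:
    - {"ax": 0,"ay": 0,"az": 0,"dx": 20,"dy": -1,"dz": 0,"grip": 30}
    - {"ax": 0,"ay": 0,"az": 0,"dx": 25,"dy": 1,"dz": 0,"grip": 30}
    - {"ax": 0,"ay": 0,"az": 0,"dx": 10,"dy": 0.5,"dz": 0,"grip": 30}
    - {"ax": 0,"ay": 0,"az": 0,"dx": 6,"dy": 0.3,"dz": 0,"grip": 30}
    - {"ax": 0,"ay": 0,"az": 0,"dx": 6,"dy": 0.3,"dz": 0,"grip": 30}
    - {"ax": 0,"ay": 0,"az": 0,"dx": 6,"dy": 0.3,"dz": 0,"grip": 30}
    - {"ax": 0,"ay": 0,"az": 0,"dx": 6,"dy": 0.3,"dz": 0,"grip": 30}
    - {"ax": 0,"ay": 0,"az": 0,"dx": 6,"dy": 0.3,"dz": 0,"grip": 30}
    - {"ax": 0,"ay": 0,"az": 0,"dx": 5,"dy": 0.2,"dz": 0,"grip": 30}

```text
time_s: 8.17
tcp_pos: [577.2, -88.1, 95.7]
tool_rot: [[-0.043, 0.999, -0.007], [0.999, 0.043, 0.001], [0.001, -0.007, -1.0]]
force: [-0.1, 1.1, -2.2]
opening: 0.495
```

Run:
```python
from h import *
s=ctrl.sense(); print(s["tcp_pos"],unit(s["tcp_pos"][None]),s["force"],s["tool_rot"][:,2],s["wrist_torque"])
```

```text
[577.1841 -88.1166  95.7053] [[-5.0539 60.1794 95.7053]] [-0.1114  1.1015 -2.188 ] [-0.0075  0.0009 -1.    ] [ 0.1597  0.093  -0.0278]
```

>>> carry_out:
  series:
    - {"ax": 0,"ay": 0,"az": 0,"dx": 2,"dy": 0.1,"dz": 0,"grip": 30}
    - {"ax": 0,"ay": 0,"az": 0,"dx": 2,"dy": 0.1,"dz": 0,"grip": 30}
    - {"ax": 0,"ay": 0,"az": 0,"dx": 0,"dy": 0,"dz": 0,"grip": 30}
    - {"ax": 0,"ay": 0,"az": 0,"dx": 0,"dy": 0,"dz": 0,"grip": 30}

```text
time_s: 8.5
tcp_pos: [583.2, -87.8, 97.0]
tool_rot: [[-0.043, 0.999, -0.002], [0.999, 0.043, 0.001], [0.001, -0.002, -1.0]]
force: [-2.7, 1.2, -2.3]
opening: 0.494
```

```bash
cat >> h.py <<'E'
def jarcheck(n,tag,y0,x0=0,R=35):
    c,im,d=cam(n); cv2.imwrite(f"pics/{tag}.png",im); U=ucloud(n,d); P=U[np.isfinite(U).all(1)]
    q=P[(abs(P[:,0]-x0)<R)&(abs(P[:,1]-y0)<R)]
    for z in range(22,140,9):
        w=q[(q[:,2]>=z)&(q[:,2]<z+9)]
        if len(w)>5: print(z,len(w),np.percentile(w,3,axis=0)[:2],np.percentile(w,97,axis=0)[:2])
    return im
def proj(c,X):
    f,cx,cy=K(c); x=np.array(c["orientation"]).T@(np.array(X)-np.array(c["origin"])); return int(cx-f*x[0]/x[2]),int(cy+f*x[1]/x[2])
E
python3 - <<'E'
from h import *
s=ctrl.sense(); print(s["tcp_pos"],unit(s["tcp_pos"][None]),s["force"],s["wrist_torque"])
jarcheck("scene","s3",63)
E
```

```text
[583.2338 -87.842   96.9631] [[ 1.0019 60.1756 96.9631]] [-2.6583  1.217  -2.2843] [ 0.2264  0.5827 -0.0001]
22 26 [-29.1889  37.3922] [34.1448 83.0916]
31 29 [-21.1177  69.7412] [34.0853 85.4945]
40 32 [-20.8989  69.9943] [18.3628 86.0299]
49 36 [-20.3593  70.5153] [31.0257 90.0874]
58 47 [-19.3616  62.9863] [33.3509 88.5083]
67 93 [-18.1254  49.3544] [34.1885 88.5292]
76 43 [-22.1934  54.1366] [34.4102 87.2227]
85 41 [-19.5986  70.3709] [20.1417 84.7566]
94 54 [-19.264   67.9318] [24.3562 84.8722]
103 38 [-30.9112  65.0629] [30.5849 83.7272]
112 70 [-30.7063  64.9979] [32.9053 84.8699]
121 220 [-25.7145  43.8254] [26.5927 83.308 ]
130 44 [-30.3082  52.9219] [27.825  82.2242]
139 23 [-34.8317  65.1652] [32.5754 73.2153]
```

>>> carry_out:
  series:
    - {"ax": 0,"ay": 0,"az": 0,"dx": 1.5,"dy": 0.1,"dz": 0,"grip": 30}
    - {"ax": 0,"ay": 0,"az": 0,"dx": 1.5,"dy": 0.1,"dz": 0,"grip": 30}
    - {"ax": 0,"ay": 0,"az": 0,"dx": 0,"dy": 0,"dz": -2,"grip": 30}
    - {"ax": 0,"ay": 0,"az": 0,"dx": 0,"dy": 0,"dz": -2,"grip": 30}
    - {"ax": 0,"ay": 0,"az": 0,"dx": 0,"dy": 0,"dz": 0,"grip": 30}

```text
time_s: 8.97
tcp_pos: [583.8, -87.9, 94.0]
tool_rot: [[-0.043, 0.999, -0.008], [0.999, 0.043, -0.0], [0.0, -0.008, -1.0]]
force: [-11.0, 0.6, 5.3]
opening: 0.499
```

>>> carry_out:
  series:
    - {"ax": 0,"ay": 0,"az": 0,"dx": -2,"dy": 0,"dz": 0,"grip": 62}
    - {"ax": 0,"ay": 0,"az": 0,"dx": 0,"dy": 0,"dz": 0,"grip": 62}
    - {"ax": 0,"ay": 0,"az": 0,"dx": 0,"dy": 0,"dz": 0,"grip": 62}
    - {"ax": 0,"ay": 0,"az": 0,"dx": 0,"dy": 0,"dz": 26,"grip": 62}
    - {"ax": 0,"ay": 0,"az": 0,"dx": 0,"dy": 0,"dz": 40,"grip": 62}
    - {"ax": 0,"ay": 0,"az": 0,"dx": 0,"dy": 0,"dz": 40,"grip": 75}
    - {"ax": 0,"ay": 0,"az": 0,"dx": -22,"dy": -30,"dz": 0,"grip": 75}
    - {"ax": 0,"ay": 0,"az": 0,"dx": -22,"dy": -30,"dz": 0,"grip": 75}
    - {"ax": 0,"ay": 0,"az": 0,"dx": -22,"dy": -30,"dz": 0,"grip": 75}
    - {"ax": 0,"ay": 0,"az": 0,"dx": -22,"dy": -30,"dz": 0,"grip": 75}
    - {"ax": 0,"ay": 0,"az": 0,"dx": -22,"dy": -30,"dz": 0,"grip": 75}
    - {"ax": 0,"ay": 0,"az": 0,"dx": -22,"dy": -30,"dz": 0,"grip": 75}

```text
time_s: 9.97
tcp_pos: [452.8, -269.7, 200.4]
tool_rot: [[-0.043, 0.999, 0.003], [0.999, 0.043, -0.002], [-0.003, 0.003, -1.0]]
force: [0.5, -1.2, -1.0]
opening: 0.876
```

>>> carry_out:
  series:
    - {"ax": 0,"ay": 0,"az": 0.003,"dx": -22,"dy": -30,"dz": 0,"grip": 75}
    - {"ax": 0,"ay": 0,"az": 0,"dx": -22,"dy": -28,"dz": 0,"grip": 75}
    - {"ax": 0,"ay": 0,"az": 0,"dx": 0,"dy": 0,"dz": 0,"grip": 75}
    - {"ax": 0,"ay": 0,"az": 0,"dx": 0,"dy": 0,"dz": 0,"grip": 75}

```text
time_s: 10.3
tcp_pos: [408.6, -327.9, 200.1]
tool_rot: [[-0.042, 0.999, 0.002], [0.999, 0.042, -0.002], [-0.002, 0.002, -1.0]]
force: [0.6, -0.2, -0.0]
opening: 0.877
```

Run:
```python
from h import *
s=ctrl.sense(); print(s["tcp_pos"])
im=jarcheck("scene","s4",63)
u,v=proj(ctrl.calibration("scene"),[575,-60,60]); cv2.imwrite("pics/crop4.png",cv2.resize(im[v-60:v+60,u-80:u+80],(640,480)))
```

```text
[ 408.5776 -327.8794  200.1174]
22 28 [-21.3779  71.1138] [34.1036 84.0207]
31 31 [-21.0517  68.0899] [34.0647 85.8823]
40 31 [-20.7751  70.2721] [21.8792 86.3166]
49 32 [-20.5383  70.357 ] [33.4316 89.3666]
58 56 [-18.7181  66.0801] [31.754  88.6648]
67 83 [-17.5281  49.4974] [34.3504 87.9405]
76 37 [-19.5378  58.8096] [33.3404 85.8626]
85 43 [-18.8573  70.8228] [20.7224 86.425 ]
94 45 [-19.2228  69.2753] [19.8165 84.8151]
103 38 [-21.0712  64.2509] [22.9022 84.4998]
112 48 [-20.143   63.8462] [22.1488 85.712 ]
121 201 [-16.1598  43.4953] [20.8175 82.3531]
```

View pics/crop4.png

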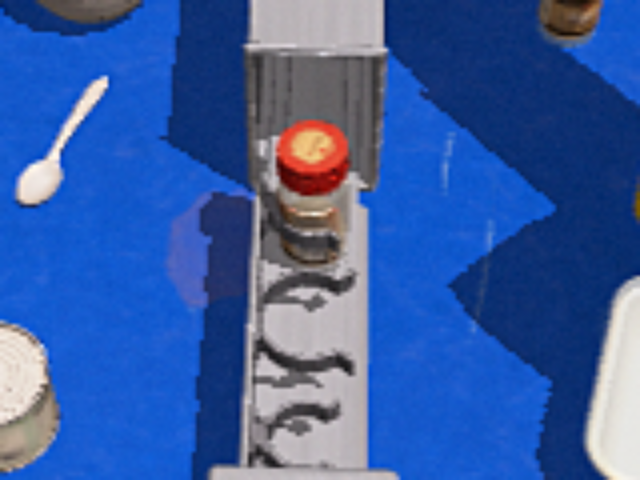

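The jar in clip_3 is upright, with its edges at ±21 about the axis, so it is home. Next is the second spice jar.

>>> carry_out:
  series:
    - {"ax": 0,"ay": 0,"az": 0,"dx": -3.3,"dy": 3.7,"dz": -37,"grip": 75}
    - {"ax": 0,"ay": 0,"az": 0,"dx": 0,"dy": 0,"dz": -40,"grip": 75}
    - {"ax": 0,"ay": 0,"az": 0,"dx": 0,"dy": 0,"dz": -30,"grip": 75}
    - {"ax": 0,"ay": 0,"az": 0,"dx": 0,"dy": 0,"dz": -20,"grip": 75}
    - {"ax": 0,"ay": 0,"az": 0,"dx": 0,"dy": 0,"dz": 0,"grip": 75}
    - {"ax": 0,"ay": 0,"az": 0,"dx": 0,"dy": 0,"dz": 0,"grip": 75}

```text
time_s: 10.85
tcp_pos: [406.3, -320.8, 71.7]
tool_rot: [[-0.048, 0.999, -0.001], [0.999, 0.048, 0.002], [0.002, -0.001, -1.0]]
force: [0.1, -0.3, 0.9]
opening: 0.879
```

>>> carry_out:
  series:
    - {"ax": 0,"ay": 0,"az": 0,"dx": 0,"dy": 0,"dz": 0,"grip": 30}
    - {"ax": 0,"ay": 0,"az": 0,"dx": 0,"dy": 0,"dz": 0,"grip": 30}
    - {"ax": 0,"ay": 0,"az": 0,"dx": 0,"dy": 0,"dz": 0,"grip": 30}
    - {"ax": 0,"ay": 0,"az": 0,"dx": 0,"dy": 0,"dz": 0,"grip": 30}
    - {"ax": 0,"ay": 0,"az": 0,"dx": 0,"dy": 0,"dz": 0,"grip": 30}
    - {"ax": 0,"ay": 0,"az": 0,"dx": 0,"dy": 0,"dz": 0,"grip": 30}

```text
time_s: 11.35
tcp_pos: [407.2, -323.5, 75.4]
tool_rot: [[-0.046, 0.999, 0.004], [0.999, 0.046, -0.004], [-0.004, 0.004, -1.0]]
force: [1.0, -0.3, 6.1]
opening: 0.5
```

>>> carry_out:
  series:
    - {"ax": 0,"ay": 0,"az": 0,"dx": 0,"dy": 0,"dz": 10,"grip": 30}
    - {"ax": 0,"ay": 0,"az": 0,"dx": 0,"dy": 0,"dz": 15,"grip": 30}
    - {"ax": 0,"ay": 0,"az": 0,"dx": 4,"dy": 20,"dz": 0,"grip": 30}
    - {"ax": 0,"ay": 0,"az": 0,"dx": 6.5,"dy": 35,"dz": 0,"grip": 30}
    - {"ax": 0,"ay": 0,"az": 0,"dx": 6.5,"dy": 35,"dz": 0,"grip": 30}
    - {"ax": 0,"ay": 0,"az": 0,"dx": 6.5,"dy": 35,"dz": 0,"grip": 30}
    - {"ax": 0,"ay": 0,"az": 0,"dx": 6.5,"dy": 35,"dz": 0,"grip": 30}
    - {"ax": 0,"ay": 0,"az": 0,"dx": 6.5,"dy": 35,"dz": 0,"grip": 30}
    - {"ax": 0,"ay": 0,"az": 0,"dx": 6.5,"dy": 35,"dz": 0,"grip": 30}
    - {"ax": 0,"ay": 0,"az": 0,"dx": 6.5,"dy": 35,"dz": 0,"grip": 30}
    - {"ax": 0,"ay": 0,"az": 0,"dx": 6.5,"dy": 35,"dz": 0,"grip": 30}
    - {"ax": 0,"ay": 0,"az": 0,"dx": 6.5,"dy": 35,"dz": 0,"grip": 30}

```text
time_s: 12.35
tcp_pos: [468.4, 14.6, 98.3]
tool_rot: [[-0.046, 0.999, 0.001], [0.999, 0.046, -0.0], [-0.0, 0.001, -1.0]]
force: [1.3, -1.1, -1.6]
opening: 0.5
```

>>> carry_out:
  series:
    - {"ax": 0,"ay": 0,"az": 0,"dx": 6.5,"dy": 35,"dz": 0,"grip": 30}
    - {"ax": 0,"ay": 0,"az": 0,"dx": 6,"dy": 33,"dz": 0,"grip": 30}
    - {"ax": 0,"ay": 0,"az": 0,"dx": 0,"dy": 0,"dz": 0,"grip": 30}
    - {"ax": 0,"ay": 0,"az": 0,"dx": 0,"dy": 0,"dz": 0,"grip": 30}

```text
time_s: 12.68
tcp_pos: [480.9, 82.4, 97.9]
tool_rot: [[-0.05, 0.999, 0.001], [0.999, 0.05, -0.0], [-0.0, 0.001, -1.0]]
force: [0.6, -0.8, -0.5]
opening: 0.497
```

Run:
```python
from h import *
s=ctrl.sense(); print(s["tcp_pos"],unit(s["tcp_pos"][None]),s["force"])
jarcheck("scene","s5",233,-92,28)
```

```text
[480.8544  82.4097  97.9487] [[-93.4403 234.955   97.9487]] [ 0.5899 -0.8107 -0.496 ]
22 19 [-108.8107  235.6524] [-73.6095 255.0245]
31 29 [-113.8857  233.6881] [-73.3454 254.8601]
40 32 [-114.6962  234.0245] [-72.2018 255.1717]
49 37 [-113.6704  241.1136] [-74.1152 256.0808]
58 34 [-114.4597  241.1934] [-73.5418 255.5433]
67 40 [-113.0706  238.834 ] [-72.6207 255.3058]
76 37 [-112.7863  237.6372] [-72.4344 255.3726]
85 50 [-112.847   238.4464] [-72.4452 255.2465]
94 51 [-111.8706  240.3513] [-73.9459 254.8047]
103 28 [-118.378   240.8136] [-65.2539 254.6168]
112 65 [-118.0321  241.6781] [-66.8838 254.7496]
121 162 [-114.4226  218.0399] [-67.9938 253.7855]
130 131 [-115.8397  221.1083] [-69.749  252.1977]
139 8 [-118.6195  244.4799] [-64.6436 247.373 ]
```

>>> carry_out:
  series:
    - {"ax": 0,"ay": 0,"az": -0.003,"dx": 21,"dy": 0.4,"dz": 0,"grip": 30}
    - {"ax": 0,"ay": 0,"az": 0,"dx": 25,"dy": 1.1,"dz": 0,"grip": 30}
    - {"ax": 0,"ay": 0,"az": 0,"dx": 11,"dy": 0.5,"dz": 0,"grip": 30}
    - {"ax": 0,"ay": 0,"az": 0,"dx": 6,"dy": 0.3,"dz": 0,"grip": 30}
    - {"ax": 0,"ay": 0,"az": 0,"dx": 6,"dy": 0.3,"dz": 0,"grip": 30}
    - {"ax": 0,"ay": 0,"az": 0,"dx": 6,"dy": 0.3,"dz": 0,"grip": 30}
    - {"ax": 0,"ay": 0,"az": 0,"dx": 6,"dy": 0.3,"dz": 0,"grip": 30}
    - {"ax": 0,"ay": 0,"az": 0,"dx": 6,"dy": 0.3,"dz": 0,"grip": 30}
    - {"ax": 0,"ay": 0,"az": 0,"dx": 5,"dy": 0.2,"dz": 0,"grip": 30}
    - {"ax": 0,"ay": 0,"az": 0,"dx": 3,"dy": 0.1,"dz": 0,"grip": 30}
    - {"ax": 0,"ay": 0,"az": 0,"dx": 1,"dy": 0,"dz": 0,"grip": 30}
    - {"ax": 0,"ay": 0,"az": 0,"dx": 0,"dy": 0,"dz": 0,"grip": 30}

```text
time_s: 13.73
tcp_pos: [575.6, 84.6, 96.9]
tool_rot: [[-0.043, 0.999, -0.003], [0.999, 0.043, 0.0], [0.0, -0.003, -1.0]]
force: [-4.8, 0.8, -0.7]
opening: 0.499
```

>>> carry_out:
  series:
    - {"ax": 0,"ay": 0,"az": 0,"dx": 1.5,"dy": 0.1,"dz": 0,"grip": 30}
    - {"ax": 0,"ay": 0,"az": 0,"dx": 1.5,"dy": 0.1,"dz": 0,"grip": 30}
    - {"ax": 0,"ay": 0,"az": 0,"dx": 0,"dy": 0,"dz": -2,"grip": 30}
    - {"ax": 0,"ay": 0,"az": 0,"dx": 0,"dy": 0,"dz": -2,"grip": 30}
    - {"ax": 0,"ay": 0,"az": 0,"dx": 0,"dy": 0,"dz": 0,"grip": 30}

```text
time_s: 14.15
tcp_pos: [576.0, 84.9, 93.8]
tool_rot: [[-0.043, 0.999, -0.008], [0.999, 0.043, -0.0], [-0.0, -0.008, -1.0]]
force: [-13.3, -0.2, 7.3]
opening: 0.497
```

Run:
```python
from h import *
s=ctrl.sense(); print(s["tcp_pos"],unit(s["tcp_pos"][None]),s["force"])
jarcheck("scene","s6",233,0,28)
```

```text
[575.9616  84.8533  93.7755] [[  1.6787 233.0226  93.7755]] [-13.3489  -0.1831   7.3333]
49 7 [-22.6939 234.6851] [ 26.091 242.994]
58 20 [-22.3832 231.4591] [ 25.2804 249.1413]
67 49 [-21.9836 226.23  ] [ 26.7276 253.7065]
76 42 [-21.1924 235.4358] [ 21.5205 253.9944]
85 45 [-19.305  239.7141] [ 19.0472 252.6504]
94 42 [-22.9528 238.4146] [ 24.6981 252.5218]
103 50 [-26.7089 238.7268] [ 26.6733 252.9914]
112 59 [-25.7462 237.0655] [ 26.0433 252.7691]
121 259 [-20.3953 215.86  ] [ 22.0728 251.6422]
130 11 [-24.6036 234.8988] [ 27.449  243.1939]
139 11 [-26.5002 243.0667] [ 27.1735 245.3432]
```

>>> carry_out:
  series:
    - {"ax": 0,"ay": 0,"az": 0,"dx": -2,"dy": 0,"dz": 0,"grip": 62}
    - {"ax": 0,"ay": 0,"az": 0,"dx": 0,"dy": 0,"dz": 0,"grip": 62}
    - {"ax": 0,"ay": 0,"az": 0,"dx": 0,"dy": 0,"dz": 0,"grip": 62}
    - {"ax": 0,"ay": 0,"az": 0,"dx": 0,"dy": 0,"dz": 26,"grip": 62}
    - {"ax": 0,"ay": 0,"az": 0,"dx": 0,"dy": 0,"dz": 40,"grip": 62}
    - {"ax": 0,"ay": 0,"az": 0,"dx": 0,"dy": 0,"dz": 40,"grip": 85}
    - {"ax": 0,"ay": 0,"az": 0,"dx": -27,"dy": 24,"dz": 0,"grip": 85}
    - {"ax": 0,"ay": 0,"az": 0,"dx": -27,"dy": 24,"dz": 0,"grip": 85}
    - {"ax": 0,"ay": 0,"az": 0,"dx": -27,"dy": 24,"dz": 0,"grip": 85}
    - {"ax": 0,"ay": 0,"az": 0,"dx": -27,"dy": 24,"dz": 0,"grip": 85}
    - {"ax": 0,"ay": 0,"az": 0,"dx": -27,"dy": 24,"dz": 0,"grip": 85}
    - {"ax": 0,"ay": 0,"az": 0,"dx": -27,"dy": 24,"dz": 0,"grip": 85}

```text
time_s: 15.2
tcp_pos: [415.6, 229.8, 200.3]
tool_rot: [[-0.042, 0.999, 0.004], [0.999, 0.042, 0.001], [0.001, 0.004, -1.0]]
force: [-0.5, 0.6, 0.7]
opening: 0.994
```

>>> carry_out:
  series:
    - {"ax": 0,"ay": 0,"az": 0,"dx": -26,"dy": 25,"dz": 0,"grip": 85}
    - {"ax": 0,"ay": 0,"az": 0,"dx": 0,"dy": 0,"dz": 0,"grip": 85}
    - {"ax": 0,"ay": 0,"az": 0,"dx": 0,"dy": 0,"dz": 0,"grip": 85}

```text
time_s: 15.45
tcp_pos: [389.6, 255.1, 200.5]
tool_rot: [[-0.047, 0.999, 0.004], [0.999, 0.047, 0.001], [0.001, 0.004, -1.0]]
force: [-0.0, 0.1, 0.3]
opening: 0.998
```

Run:
```python
from h import *
s=ctrl.sense(); print(s["tcp_pos"],s["tool_rot"][:,1],s["opening"])
im=jarcheck("scene","s7",233,0,28)
u,v=proj(ctrl.calibration("scene"),[575,20,60]); a=im[max(v-90,0):v+90,u-120:u+120]; cv2.imwrite("pics/crop5.png",cv2.resize(a,(800,600)))
```

```text
[389.6283 255.1401 200.4524] [0.9989 0.0465 0.0038] 0.9980059447530151
49 8 [-22.6666 236.0346] [ 25.985  243.4682]
58 15 [-22.3764 230.0439] [ 25.5448 248.2931]
67 56 [-21.9648 223.4778] [ 26.6994 253.5777]
76 37 [-19.631  239.1119] [ 19.0268 253.8902]
85 49 [-21.5723 230.4614] [ 20.4315 253.7988]
94 41 [-18.6336 238.453 ] [ 18.9702 252.8832]
103 37 [-18.8156 236.6437] [ 23.3354 253.063 ]
112 53 [-20.6669 230.5613] [ 23.6888 252.6895]
121 278 [-16.0977 211.9967] [ 21.1422 251.3551]
```

View pics/crop5.png

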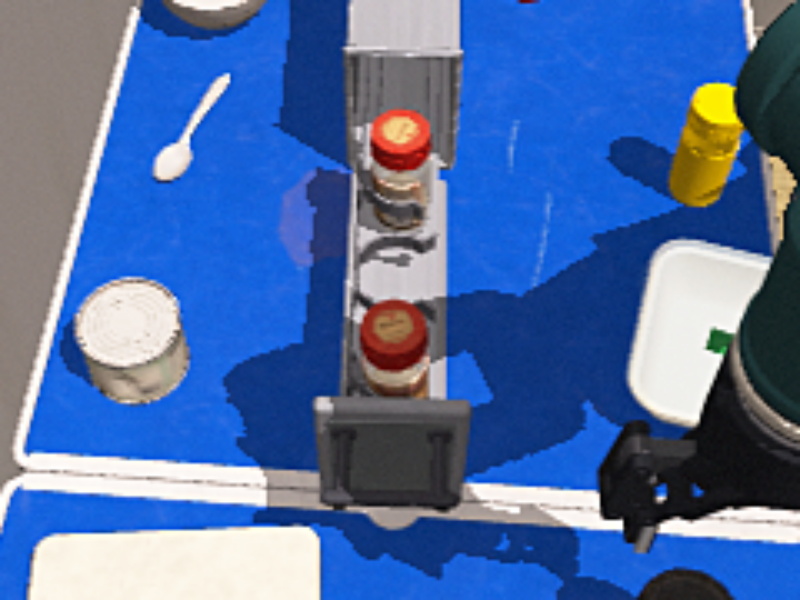

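Both slim jars stand upright in clips 1 and 3, and the middle clip is free. I lower onto the chilli jar.

>>> carry_out:
  series:
    - {"ax": 0,"ay": 0,"az": 0,"dx": -3,"dy": -0.9,"dz": -38,"grip": 85}
    - {"ax": 0,"ay": 0,"az": 0,"dx": 0,"dy": 0,"dz": -30,"grip": 85}
    - {"ax": 0,"ay": 0,"az": 0,"dx": 0,"dy": 0,"dz": -20,"grip": 85}
    - {"ax": 0,"ay": 0,"az": 0,"dx": 0,"dy": 0,"dz": -20,"grip": 85}
    - {"ax": 0,"ay": 0,"az": 0,"dx": 0,"dy": 0,"dz": -20,"grip": 85}
    - {"ax": 0,"ay": 0,"az": 0,"dx": 0,"dy": 0,"dz": -11,"grip": 85}
    - {"ax": 0,"ay": 0,"az": 0,"dx": 0,"dy": 0,"dz": 0,"grip": 85}

```text
time_s: 16.08
tcp_pos: [386.0, 251.2, 57.5]
tool_rot: [[-0.041, 0.999, -0.005], [0.999, 0.041, -0.003], [-0.003, -0.005, -1.0]]
force: [-0.0, 0.1, -0.5]
opening: 0.994
```

>>> carry_out:
  series:
    - {"ax": 0,"ay": 0,"az": 0,"dx": 0,"dy": 0,"dz": 0,"grip": 50}
    - {"ax": 0,"ay": 0,"az": 0,"dx": 0,"dy": 0,"dz": 0,"grip": 50}
    - {"ax": 0,"ay": 0,"az": 0,"dx": 0,"dy": 0,"dz": 0,"grip": 50}
    - {"ax": 0,"ay": 0,"az": 0,"dx": 0,"dy": 0,"dz": 0,"grip": 50}
    - {"ax": 0,"ay": 0,"az": 0,"dx": 0,"dy": 0,"dz": 0,"grip": 50}
  force: 110

```text
time_s: 16.5
tcp_pos: [388.4, 253.6, 62.5]
tool_rot: [[-0.043, 0.999, 0.005], [0.999, 0.043, 0.002], [0.002, 0.005, -1.0]]
force: [0.1, -0.0, 6.4]
opening: 0.709
```

>>> carry_out:
  series:
    - {"ax": 0,"ay": 0,"az": 0,"dx": 0,"dy": 0,"dz": 10,"grip": 50}
    - {"ax": 0,"ay": 0,"az": 0,"dx": 0,"dy": 0,"dz": 15,"grip": 50}
    - {"ax": 0,"ay": 0,"az": 0,"dx": 18,"dy": -18,"dz": 0,"grip": 50}
    - {"ax": 0,"ay": 0,"az": 0,"dx": 27,"dy": -28,"dz": 0,"grip": 50}
    - {"ax": 0,"ay": 0,"az": 0,"dx": 27,"dy": -28,"dz": 0,"grip": 50}
    - {"ax": 0,"ay": 0,"az": 0,"dx": 3,"dy": -34,"dz": 0,"grip": 50}
    - {"ax": 0,"ay": 0,"az": 0,"dx": 3,"dy": -34,"dz": 0,"grip": 50}
    - {"ax": 0,"ay": 0,"az": 0,"dx": 3,"dy": -34,"dz": 0,"grip": 50}
    - {"ax": 0,"ay": 0,"az": 0,"dx": 3,"dy": -34,"dz": 0,"grip": 50}
    - {"ax": 0,"ay": 0,"az": 0,"dx": 3,"dy": -30,"dz": 0,"grip": 50}
    - {"ax": 0,"ay": 0,"az": 0,"dx": 3,"dy": -19,"dz": 0,"grip": 50}
    - {"ax": 0,"ay": 0,"az": 0,"dx": 0,"dy": 0,"dz": 0,"grip": 50}

```text
time_s: 17.5
tcp_pos: [476.3, -9.3, 84.9]
tool_rot: [[-0.039, 0.999, -0.001], [0.999, 0.039, -0.002], [-0.002, -0.001, -1.0]]
force: [0.2, 0.1, -2.2]
opening: 0.71
```

Run:
```python
from h import *
s=ctrl.sense(); print(s["tcp_pos"],unit(s["tcp_pos"][None]),s["force"],s["opening"])
im=jarcheck("scene","s8",148,-98,40)
u,v=proj(ctrl.calibration("scene"),[500,0,60]); a=im[max(v-75,0):v+75,u-100:u+100]; cv2.imwrite("pics/crop6.png",cv2.resize(a,(800,600)))
```

```text
[476.2874  -9.3255  84.9295] [[-102.2209  143.5268   84.9295]] [ 0.1752  0.1322 -2.2466] 0.7103300578143219
22 25 [-127.1497  141.1604] [-72.8377 175.1939]
31 52 [-130.7625  153.9668] [-74.6439 176.0143]
40 49 [-132.5112  143.6934] [-74.1224 175.4464]
49 61 [-130.3915  151.2509] [-73.6535 175.3685]
58 51 [-128.8931  150.949 ] [-76.3843 174.4045]
67 40 [-129.2107  147.0964] [-72.4495 174.4643]
76 44 [-128.3431  155.726 ] [-73.6098 175.5126]
85 67 [-130.0355  152.4547] [-73.304  175.9441]
94 72 [-135.7776  148.834 ] [-60.41  173.935]
103 57 [-135.1022  148.3712] [-61.5183 176.4557]
112 440 [-129.6615  123.891 ] [-73.3259 174.2758]
121 27 [-137.3743  136.4544] [-64.2405 165.5969]
130 19 [-137.2691  148.2029] [-58.1834 155.3485]
139 45 [-136.3895  132.5385] [-60.1365 155.3631]
```

View pics/crop6.png

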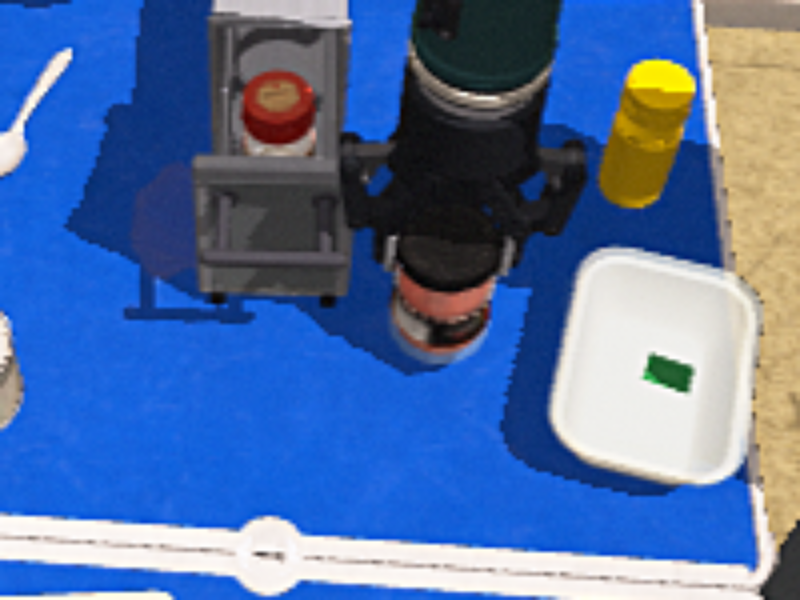

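Something went wrong: during the carry, the gripper's knuckle caught the front panel and pushed the rack partly back in. The jar in clip_1 still looks upright. I'll set the chilli jar down here on the clear table, draw the rack out again, then pick the jar up again.

>>> carry_out:
  series:
    - {"ax": 0,"ay": 0,"az": 0,"dx": -5,"dy": 0,"dz": 0,"grip": 50}
    - {"ax": 0,"ay": 0,"az": 0,"dx": -5,"dy": 0,"dz": 0,"grip": 50}
    - {"ax": 0,"ay": 0,"az": 0,"dx": 0,"dy": 0,"dz": -12,"grip": 50}
    - {"ax": 0,"ay": 0,"az": 0,"dx": 0,"dy": 0,"dz": -8,"grip": 50}
    - {"ax": 0,"ay": 0,"az": 0,"dx": 0,"dy": 0,"dz": -4,"grip": 50}
    - {"ax": 0,"ay": 0,"az": 0,"dx": 0,"dy": 0,"dz": 0,"grip": 50}
    - {"ax": 0,"ay": 0,"az": 0,"dx": 0,"dy": 0,"dz": 0,"grip": 50}

```text
time_s: 18.13
tcp_pos: [466.0, -5.1, 62.0]
tool_rot: [[-0.044, 0.999, -0.002], [0.999, 0.044, 0.0], [0.0, -0.002, -1.0]]
force: [-4.7, 1.2, 4.2]
opening: 0.704
```

Run:
```python
from h import *
s=ctrl.sense(); print(s["tcp_pos"],unit(s["tcp_pos"][None]),s["force"],s["opening"])
d=ctrl.read_camera("scene")[1]; U=ucloud("scene",d); P=U[np.isfinite(U).all(1)]
f=P[(abs(P[:,0])<49)&(P[:,1]>20)&(P[:,1]<330)&(P[:,2]>136)&(P[:,2]<150)]; print("panel",np.percentile(f,[2,50,98],axis=0))
h=P[(abs(P[:,0])<30)&(P[:,1]>f[:,1].max()+25)&(P[:,1]<f[:,1].max()+70)&(P[:,2]>112)&(P[:,2]<130)]; print("handle",np.percentile(h,[2,50,98],axis=0),len(h))
q=P[(P[:,0]<-60)&(P[:,0]>-210)&(P[:,1]>100)&(P[:,1]<250)&(P[:,2]>20)&(P[:,2]<80)]
for a in(-150,-160,-170,-180,-190): 
    w=q[(q[:,0]<a+10)&(q[:,0]>=a)]; print(a,len(w),w[:,2].max() if len(w) else 0)
```

```text
[465.9731  -5.1444  61.9502] [[-112.3319  148.1778   61.9502]] [-4.6752  1.1925  4.2359] 0.7040284647711958
panel [[-46.4348 104.4968 136.4591]
 [ -2.0188 112.685  143.8936]
 [ 45.492  117.2616 147.2713]]Traceback (most recent call last):
  File "<stdin>", line 5, in <module>
    return _quantile_unchecked(
        a, q, axis, out, overwrite_input, method, keepdims, weights)
    return _ureduce(a,
                    func=_quantile_ureduce_func,
    ...<5 lines>...
                    overwrite_input=overwrite_input,
                    method=method)
    r = func(a, **kwargs)
    result = _quantile(arr,
                       quantiles=q,
    ...<2 lines>...
                       out=out,
                       weights=wgt)
    slices_having_nans = np.isnan(arr[-1, ...])
                                  ~~~^^^^^^^^^
IndexError: index -1 is out of bounds for axis 0 with size 0
```

>>> carry_out:
  series:
    - {"ax": 0,"ay": 0,"az": 0,"dx": 0,"dy": 0,"dz": 0,"grip": 71}
    - {"ax": 0,"ay": 0,"az": 0,"dx": 0,"dy": 0,"dz": 0,"grip": 71}
    - {"ax": 0,"ay": 0,"az": 0,"dx": 0,"dy": 0,"dz": 0,"grip": 71}
    - {"ax": 0,"ay": 0,"az": 0,"dx": 0,"dy": 0,"dz": 20,"grip": 71}
    - {"ax": 0,"ay": 0,"az": 0,"dx": 0,"dy": 0,"dz": 30,"grip": 71}
    - {"ax": 0,"ay": 0,"az": 0,"dx": 0,"dy": 0,"dz": 40,"grip": 71}
    - {"ax": 0,"ay": 0,"az": 0,"dx": 0,"dy": 0,"dz": 40,"grip": 71}
    - {"ax": 0,"ay": 0,"az": 0.12,"dx": 11,"dy": 2,"dz": 15,"grip": 28}
    - {"ax": 0,"ay": 0,"az": 0.12,"dx": 11,"dy": 2,"dz": 0,"grip": 28}
    - {"ax": 0,"ay": 0,"az": 0.12,"dx": 11,"dy": 2,"dz": 0,"grip": 28}
    - {"ax": 0,"ay": 0,"az": 0.12,"dx": 11,"dy": 2,"dz": 0,"grip": 28}
    - {"ax": 0,"ay": 0,"az": 0.12,"dx": 11,"dy": 2,"dz": 0,"grip": 28}
  force: 60

```text
time_s: 19.18
tcp_pos: [522.7, 4.0, 206.5]
tool_rot: [[-0.604, 0.797, 0.001], [0.797, 0.604, -0.0], [-0.001, 0.001, -1.0]]
force: [-0.6, -0.8, 0.0]
opening: 0.326
```

>>> carry_out:
  series:
    - {"ax": 0,"ay": 0,"az": 0.12,"dx": 11,"dy": 2,"dz": 0,"grip": 28}
    - {"ax": 0,"ay": 0,"az": 0.12,"dx": 11,"dy": 2,"dz": 0,"grip": 28}
    - {"ax": 0,"ay": 0,"az": 0.12,"dx": 11,"dy": 2,"dz": 0,"grip": 28}
    - {"ax": 0,"ay": 0,"az": 0.12,"dx": 11,"dy": 2,"dz": 0,"grip": 28}
    - {"ax": 0,"ay": 0,"az": 0.12,"dx": 11,"dy": 0,"dz": 0,"grip": 28}
    - {"ax": 0,"ay": 0,"az": 0.12,"dx": 0,"dy": 0,"dz": 0,"grip": 28}
    - {"ax": 0,"ay": 0,"az": 0.12,"dx": 0,"dy": 0,"dz": 0,"grip": 28}
    - {"ax": 0,"ay": 0,"az": 0.131,"dx": 0,"dy": 0,"dz": 0,"grip": 28}
    - {"ax": 0,"ay": 0,"az": 0,"dx": 0,"dy": 0,"dz": 0,"grip": 28}
    - {"ax": 0,"ay": 0,"az": 0,"dx": 0,"dy": 0,"dz": 0,"grip": 28}

```text
time_s: 20.02
tcp_pos: [577.0, 11.9, 206.1]
tool_rot: [[-0.999, -0.034, 0.0], [-0.034, 0.999, 0.0], [-0.0, 0.0, -1.0]]
force: [0.6, 0.4, -1.0]
opening: 0.332
```

Run:
```python
from h import *
s=ctrl.sense(); print(s["tcp_pos"],unit(s["tcp_pos"][None]),s["force"],s["tool_rot"][:,1])
for n in("scene","top"):
    im,d=ctrl.read_camera(n); cv2.imwrite(f"pics/{n}9.png",im); U=ucloud(n,d); P=U[np.isfinite(U).all(1)]
    h=P[(abs(P[:,0])<36)&(P[:,1]>135)&(P[:,1]<190)&(P[:,2]>110)&(P[:,2]<130)]; print("handle",len(h),np.median(h,0) if len(h) else "")
    l=P[(abs(P[:,0]+112)<50)&(abs(P[:,1]-148)<50)&(P[:,2]>88)&(P[:,2]<100)]
    if len(l): print("lid",cv2.minEnclosingCircle(l[:,:2].astype(np.float32)),np.median(l[:,2]),len(l))
```

```text
[576.9817  11.9041 206.1377] [[ -0.6569 160.1036 206.1377]] [ 0.5661  0.3777 -0.9554] [-0.0339  0.9994  0.0001]
handle 186 [  3.567  161.06   122.3731]
lid ((-113.6348876953125, 149.786865234375), 31.690784454345703) 94.18583911556505 469
handle 106 [-20.4934 159.1167 120.9308]
```

>>> carry_out:
  series:
    - {"ax": 0,"ay": 0,"az": 0.012,"dx": 0,"dy": 1,"dz": -40,"grip": 28}
    - {"ax": 0,"ay": 0,"az": 0,"dx": 0,"dy": 0,"dz": -35,"grip": 28}
    - {"ax": 0,"ay": 0,"az": 0,"dx": 0,"dy": 0,"dz": -22,"grip": 28}
    - {"ax": 0,"ay": 0,"az": 0,"dx": 0,"dy": 0,"dz": -10,"grip": 28}
    - {"ax": 0,"ay": 0,"az": 0,"dx": 0,"dy": 0,"dz": 0,"grip": 0}
    - {"ax": 0,"ay": 0,"az": 0,"dx": 0,"dy": 0,"dz": 0,"grip": 0}
    - {"ax": 0,"ay": 0,"az": 0,"dx": 0,"dy": 0,"dz": 0,"grip": 0}
    - {"ax": 0,"ay": 0,"az": 0,"dx": 0,"dy": 0,"dz": 0,"grip": 0}

```text
time_s: 20.78
tcp_pos: [576.4, 12.7, 99.0]
tool_rot: [[-0.999, -0.049, -0.001], [-0.049, 0.999, -0.0], [0.001, -0.0, -1.0]]
force: [-1.0, -1.2, -8.9]
opening: 0.091
```

>>> carry_out:
  series:
    - {"ax": 0,"ay": 0,"az": 0,"dx": -0.7,"dy": 15,"dz": 0,"grip": 0}
    - {"ax": 0,"ay": 0,"az": 0,"dx": -1.2,"dy": 25,"dz": 0,"grip": 0}
    - {"ax": 0,"ay": 0,"az": 0,"dx": -1.2,"dy": 25,"dz": 0,"grip": 0}
    - {"ax": 0,"ay": 0,"az": 0,"dx": -1.2,"dy": 25,"dz": 0,"grip": 0}
    - {"ax": 0,"ay": 0,"az": 0,"dx": -1.2,"dy": 25,"dz": 0,"grip": 0}
    - {"ax": 0,"ay": 0,"az": 0,"dx": -1.2,"dy": 25,"dz": 0,"grip": 0}
    - {"ax": 0,"ay": 0,"az": 0,"dx": -1.0,"dy": 20,"dz": 0,"grip": 0}
    - {"ax": 0,"ay": 0,"az": 0,"dx": -0.6,"dy": 13,"dz": 0,"grip": 0}
    - {"ax": 0,"ay": 0,"az": 0,"dx": -0.3,"dy": 10,"dz": 0,"grip": 0}
    - {"ax": 0,"ay": 0,"az": 0,"dx": -0.3,"dy": 6,"dz": 0,"grip": 0}
    - {"ax": 0,"ay": 0,"az": 0,"dx": 0,"dy": 4,"dz": 0,"grip": 0}
    - {"ax": 0,"ay": 0,"az": 0,"dx": 0,"dy": 2,"dz": 0,"grip": 0}

```text
time_s: 21.78
tcp_pos: [567.3, 204.5, 99.0]
tool_rot: [[-0.999, -0.048, -0.002], [-0.048, 0.999, -0.008], [0.003, -0.008, -1.0]]
force: [-3.1, -12.9, -6.9]
opening: 0.088
```

>>> carry_out:
  series:
    - {"ax": 0,"ay": 0,"az": 0,"dx": 0,"dy": -4,"dz": 0,"grip": 28}
    - {"ax": 0,"ay": 0,"az": 0,"dx": 0,"dy": 0,"dz": 0,"grip": 28}
    - {"ax": 0,"ay": 0,"az": 0,"dx": 0,"dy": 0,"dz": 0,"grip": 28}
    - {"ax": 0,"ay": 0,"az": 0,"dx": 0,"dy": 0,"dz": 30,"grip": 28}
    - {"ax": 0,"ay": 0,"az": 0,"dx": 0,"dy": 0,"dz": 40,"grip": 28}
    - {"ax": 0,"ay": 0,"az": 0,"dx": 0,"dy": 0,"dz": 35,"grip": 28}
    - {"ax": 0,"ay": 0,"az": -0.12,"dx": -9,"dy": -18,"dz": 0,"grip": 76}
    - {"ax": 0,"ay": 0,"az": -0.12,"dx": -9,"dy": -18,"dz": 0,"grip": 76}
    - {"ax": 0,"ay": 0,"az": -0.12,"dx": -9,"dy": -18,"dz": 0,"grip": 76}
    - {"ax": 0,"ay": 0,"az": -0.12,"dx": -9,"dy": -18,"dz": 0,"grip": 76}
    - {"ax": 0,"ay": 0,"az": -0.12,"dx": -9,"dy": -18,"dz": 0,"grip": 76}
    - {"ax": 0,"ay": 0,"az": -0.12,"dx": -9,"dy": -18,"dz": 0,"grip": 76}

```text
time_s: 22.78
tcp_pos: [514.4, 95.5, 206.7]
tool_rot: [[-0.78, 0.626, 0.005], [0.626, 0.78, 0.001], [-0.003, 0.004, -1.0]]
force: [0.2, -0.3, -0.8]
opening: 0.891
```

>>> carry_out:
  series:
    - {"ax": 0,"ay": 0,"az": -0.12,"dx": -9,"dy": -18,"dz": 0,"grip": 76}
    - {"ax": 0,"ay": 0,"az": -0.12,"dx": -9,"dy": -18,"dz": 0,"grip": 76}
    - {"ax": 0,"ay": 0,"az": -0.12,"dx": -9,"dy": -18,"dz": 0,"grip": 76}
    - {"ax": 0,"ay": 0,"az": -0.12,"dx": -9,"dy": -18,"dz": 0,"grip": 76}
    - {"ax": 0,"ay": 0,"az": -0.12,"dx": -9,"dy": -18,"dz": 0,"grip": 76}
    - {"ax": 0,"ay": 0,"az": -0.12,"dx": -4,"dy": -6,"dz": 0,"grip": 76}
    - {"ax": 0,"ay": 0,"az": -0.121,"dx": 0,"dy": 0,"dz": 0,"grip": 76}
    - {"ax": 0,"ay": 0,"az": 0,"dx": 0,"dy": 0,"dz": 0,"grip": 76}
    - {"ax": 0,"ay": 0,"az": 0,"dx": 0,"dy": 0,"dz": 0,"grip": 76}

```text
time_s: 23.53
tcp_pos: [465.6, -0.1, 206.1]
tool_rot: [[-0.062, 0.998, 0.004], [0.998, 0.062, 0.0], [-0.0, 0.004, -1.0]]
force: [0.7, 1.1, 0.1]
opening: 0.892
```

Run:
```python
from h import *
s=ctrl.sense(); print(s["tcp_pos"],unit(s["tcp_pos"][None]),s["tool_rot"][:,1])
im,d=ctrl.read_camera("scene"); cv2.imwrite("pics/s10.png",im); U=ucloud("scene",d); P=U[np.isfinite(U).all(1)]
f=P[(abs(P[:,0])<49)&(P[:,1]>280)&(P[:,1]<330)&(P[:,2]>136)&(P[:,2]<150)]; print("panel",np.percentile(f,[2,50,98],axis=0))
for y in(64,233):
    c=P[(abs(P[:,0])<30)&(abs(P[:,1]-y)<30)&(P[:,2]>118)&(P[:,2]<135)]; print(y,cv2.minEnclosingCircle(c[:,:2].astype(np.float32)),np.percentile(c[:,2],[10,50,90]))
u,v=proj(ctrl.calibration("scene"),[540,10,60]); a=im[max(v-90,0):v+90,u-120:u+120]; cv2.imwrite("pics/crop7.png",cv2.resize(a,(800,600)))
```

```text
[465.5959  -0.0628 206.0864] [[-112.475   153.2714  206.0864]] [0.9981 0.0617 0.004 ]
panel [[-45.245  295.3524 136.5848]
 [ -0.2358 303.3945 144.0956]
 [ 45.4924 307.4077 147.6504]]
64 ((1.6634221076965332, 63.12370681762695), 22.828927993774414) [122.5596 125.2402 127.1357]
233 ((1.6537448167800903, 233.62437438964844), 22.40186309814453) [122.8953 125.5174 127.2333]
```

View pics/crop7.png

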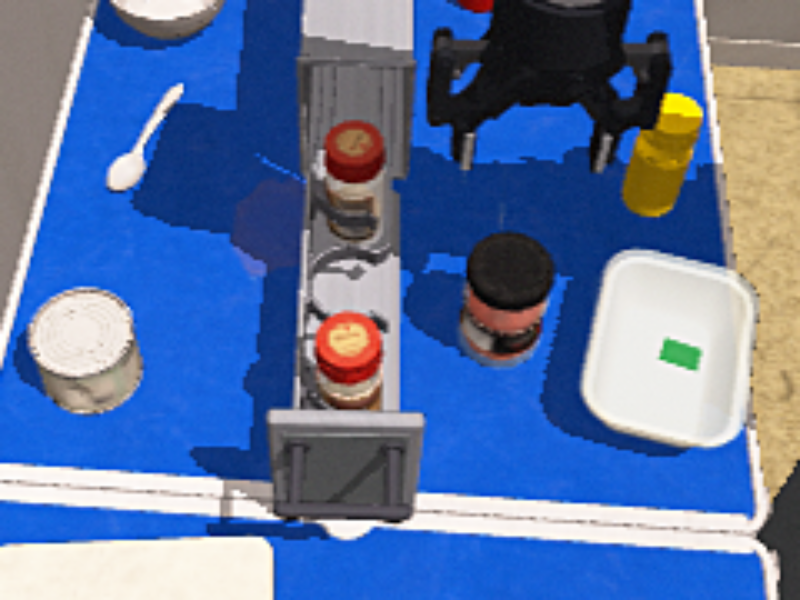

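The rack is fully out again (panel at 295–307), both slim jars are home and upright, and the chilli jar stands beside them. I pick it up again.

>>> carry_out:
  series:
    - {"ax": 0,"ay": 0,"az": -0.016,"dx": -1,"dy": -3.5,"dz": -40,"grip": 76}
    - {"ax": 0,"ay": 0,"az": 0,"dx": 0,"dy": 0,"dz": -36,"grip": 76}
    - {"ax": 0,"ay": 0,"az": 0,"dx": 0,"dy": 0,"dz": -20,"grip": 76}
    - {"ax": 0,"ay": 0,"az": 0,"dx": 0,"dy": 0,"dz": -20,"grip": 76}
    - {"ax": 0,"ay": 0,"az": 0,"dx": 0,"dy": 0,"dz": -18,"grip": 76}
    - {"ax": 0,"ay": 0,"az": 0,"dx": 0,"dy": 0,"dz": -10,"grip": 76}
    - {"ax": 0,"ay": 0,"az": 0,"dx": 0,"dy": 0,"dz": 0,"grip": 76}
    - {"ax": 0,"ay": 0,"az": 0,"dx": 0,"dy": 0,"dz": 0,"grip": 50}
    - {"ax": 0,"ay": 0,"az": 0,"dx": 0,"dy": 0,"dz": 0,"grip": 50}
    - {"ax": 0,"ay": 0,"az": 0,"dx": 0,"dy": 0,"dz": 0,"grip": 50}
    - {"ax": 0,"ay": 0,"az": 0,"dx": 0,"dy": 0,"dz": 0,"grip": 50}
    - {"ax": 0,"ay": 0,"az": 0,"dx": 0,"dy": 0,"dz": 0,"grip": 50}
  force: 110

```text
time_s: 24.58
tcp_pos: [465.0, -3.6, 61.8]
tool_rot: [[-0.043, 0.999, 0.003], [0.999, 0.043, -0.0], [-0.0, 0.003, -1.0]]
force: [-1.1, 0.9, 2.9]
opening: 0.71
```

>>> carry_out:
  series:
    - {"ax": 0,"ay": 0,"az": 0,"dx": 0,"dy": 0,"dz": 10,"grip": 50}
    - {"ax": 0,"ay": 0,"az": 0,"dx": 0,"dy": 0,"dz": 15,"grip": 50}
    - {"ax": 0,"ay": 0,"az": 0,"dx": 15,"dy": 0,"dz": 0,"grip": 50}
    - {"ax": 0,"ay": 0,"az": 0,"dx": 0,"dy": 0,"dz": 0,"grip": 50}
    - {"ax": 0,"ay": 0,"az": 0,"dx": 0,"dy": 0,"dz": 0,"grip": 50}

```text
time_s: 25.0
tcp_pos: [478.7, -3.6, 85.5]
tool_rot: [[-0.043, 0.999, -0.001], [0.999, 0.043, -0.0], [0.0, -0.001, -1.0]]
force: [-0.5, -0.5, -3.2]
opening: 0.71
```

Run:
```python
from h import *
s=ctrl.sense(); print(s["tcp_pos"],unit(s["tcp_pos"][None]),s["force"],s["tool_rot"][:,1])
jarcheck("scene","s11",148,-98,38)
```

```text
[478.696   -3.5547  85.477 ] [[-99.5494 149.1807  85.477 ]] [-0.4782 -0.4979 -3.1928] [ 0.9991  0.0431 -0.0007]
22 18 [-124.8911  156.8823] [-71.323  177.5499]
31 51 [-125.8292  157.7791] [-70.8856 179.4411]
40 49 [-125.9091  146.2621] [-68.9727 178.8568]
49 71 [-126.9102  153.7874] [-70.8724 178.8141]
58 48 [-122.8047  158.7608] [-72.4212 177.4066]
67 41 [-121.6283  153.7822] [-69.6529 178.2534]
76 43 [-125.4247  160.0673] [-71.7627 178.7726]
85 61 [-125.4513  157.8914] [-70.7083 179.6977]
94 77 [-133.1275  153.7161] [-62.8982 177.2289]
103 48 [-133.9148  154.4146] [-62.3486 178.8292]
112 427 [-128.0937  129.6957] [-71.0692 177.2673]
121 23 [-134.8091  133.8292] [-62.6184 166.0841]
130 12 [-135.4095  158.2723] [-61.0622 161.9272]
139 25 [-134.7556  139.1483] [-60.0827 161.2747]
```

>>> carry_out:
  series:
    - {"ax": 0,"ay": 0,"az": 0,"dx": 20,"dy": 0.5,"dz": 0,"grip": 50}
    - {"ax": 0,"ay": 0,"az": 0,"dx": 23,"dy": 1,"dz": 0,"grip": 50}
    - {"ax": 0,"ay": 0,"az": 0,"dx": 6,"dy": 0.3,"dz": 0,"grip": 50}
    - {"ax": 0,"ay": 0,"az": 0,"dx": 6,"dy": 0.3,"dz": 0,"grip": 50}
    - {"ax": 0,"ay": 0,"az": 0,"dx": 6,"dy": 0.3,"dz": 0,"grip": 50}
    - {"ax": 0,"ay": 0,"az": 0,"dx": 6,"dy": 0.3,"dz": 0,"grip": 50}
    - {"ax": 0,"ay": 0,"az": 0,"dx": 6,"dy": 0.3,"dz": 0,"grip": 50}
    - {"ax": 0,"ay": 0,"az": 0,"dx": 6,"dy": 0.3,"dz": 0,"grip": 50}
    - {"ax": 0,"ay": 0,"az": 0,"dx": 6,"dy": 0.3,"dz": 0,"grip": 50}
    - {"ax": 0,"ay": 0,"az": 0,"dx": 6,"dy": 0.3,"dz": 0,"grip": 50}
    - {"ax": 0,"ay": 0,"az": 0,"dx": 4,"dy": 0.2,"dz": 0,"grip": 50}
    - {"ax": 0,"ay": 0,"az": 0,"dx": 3,"dy": 0.2,"dz": 0,"grip": 50}

```text
time_s: 26.05
tcp_pos: [578.0, 0.9, 85.6]
tool_rot: [[-0.043, 0.999, 0.002], [0.999, 0.043, 0.0], [0.0, 0.002, -1.0]]
force: [2.0, 0.7, -2.5]
opening: 0.71
```

>>> carry_out:
  series:
    - {"ax": 0,"ay": 0,"az": 0,"dx": 2,"dy": 0.1,"dz": 0,"grip": 50}
    - {"ax": 0,"ay": 0,"az": 0,"dx": 0,"dy": 0,"dz": 0,"grip": 50}
    - {"ax": 0,"ay": 0,"az": 0,"dx": 0,"dy": 0,"dz": 0,"grip": 50}

```text
time_s: 26.3
tcp_pos: [578.8, 1.1, 85.6]
tool_rot: [[-0.043, 0.999, -0.0], [0.999, 0.043, 0.0], [0.0, 0.0, -1.0]]
force: [-1.2, 1.0, -1.2]
opening: 0.713
```

Run:
```python
from h import *
s=ctrl.sense(); print(s["tcp_pos"],unit(s["tcp_pos"][None]),s["force"],s["wrist_torque"])
jarcheck("scene","s12",148,0,38)
```

```text
[578.7516   1.0657  85.581 ] [[  0.6128 149.1954  85.581 ]] [-1.1867  1.0067 -1.2437] [ 0.2018  0.3467 -0.0338]
31 10 [-14.9243 157.5885] [ 34.1519 184.5031]
40 9 [-29.4622 157.7468] [ 33.9752 181.8064]
49 25 [-29.1337 153.577 ] [ 34.0327 182.8884]
58 40 [-28.2893 152.7768] [ 30.0422 183.2494]
67 79 [-25.1926 147.185 ] [ 36.5112 182.3851]
76 55 [-24.1725 157.0511] [ 36.8812 178.793 ]
85 67 [-30.1384 157.311 ] [ 29.4704 179.3215]
94 77 [-32.1285 156.1655] [ 34.0622 177.4591]
103 44 [-35.7307 156.2064] [ 36.2246 179.2553]
112 423 [-26.8772 128.6636] [ 29.1189 177.0393]
121 21 [-35.6555 148.6314] [ 35.9154 175.2651]
130 16 [-37.4606 155.9753] [ 37.9211 161.8763]
139 24 [-37.2048 140.9468] [ 36.3504 161.4587]
```

>>> carry_out:
  series:
    - {"ax": 0,"ay": 0,"az": 0,"dx": 1.5,"dy": 0.1,"dz": 0,"grip": 50}
    - {"ax": 0,"ay": 0,"az": 0,"dx": 1.5,"dy": 0.1,"dz": 0,"grip": 50}
    - {"ax": 0,"ay": 0,"az": 0,"dx": 0,"dy": 0,"dz": -2,"grip": 50}
    - {"ax": 0,"ay": 0,"az": 0,"dx": 0,"dy": 0,"dz": -2,"grip": 50}
    - {"ax": 0,"ay": 0,"az": 0,"dx": 0,"dy": 0,"dz": 0,"grip": 50}

```text
time_s: 26.77
tcp_pos: [579.1, 1.2, 80.8]
tool_rot: [[-0.043, 0.999, -0.007], [0.999, 0.043, 0.0], [0.0, -0.007, -1.0]]
force: [-8.4, 1.0, 0.6]
opening: 0.703
```

>>> carry_out:
  series:
    - {"ax": 0,"ay": 0,"az": 0,"dx": -2,"dy": 0,"dz": 0,"grip": 80}
    - {"ax": 0,"ay": 0,"az": 0,"dx": 0,"dy": 0,"dz": 0,"grip": 80}
    - {"ax": 0,"ay": 0,"az": 0,"dx": 0,"dy": 0,"dz": 0,"grip": 80}
    - {"ax": 0,"ay": 0,"az": 0,"dx": 0,"dy": 0,"dz": 25,"grip": 80}
    - {"ax": 0,"ay": 0,"az": 0,"dx": 0,"dy": 0,"dz": 40,"grip": 80}
    - {"ax": 0,"ay": 0,"az": 0,"dx": 0,"dy": 0,"dz": 40,"grip": 80}
    - {"ax": 0,"ay": 0,"az": 0.12,"dx": -1,"dy": 10,"dz": 25,"grip": 28}
    - {"ax": 0,"ay": 0,"az": 0.12,"dx": -1,"dy": 18,"dz": 0,"grip": 28}
    - {"ax": 0,"ay": 0,"az": 0.12,"dx": -1,"dy": 18,"dz": 0,"grip": 28}
    - {"ax": 0,"ay": 0,"az": 0.12,"dx": -1,"dy": 18,"dz": 0,"grip": 28}
    - {"ax": 0,"ay": 0,"az": 0.12,"dx": -1,"dy": 18,"dz": 0,"grip": 28}
    - {"ax": 0,"ay": 0,"az": 0.12,"dx": -1,"dy": 18,"dz": 0,"grip": 28}
  force: 60

```text
time_s: 27.77
tcp_pos: [574.7, 101.8, 212.5]
tool_rot: [[-0.695, 0.719, 0.003], [0.719, 0.695, 0.0], [-0.002, 0.003, -1.0]]
force: [-0.3, -0.3, 0.6]
opening: 0.326
```

>>> carry_out:
  series:
    - {"ax": 0,"ay": 0,"az": 0.12,"dx": -1,"dy": 18,"dz": 0,"grip": 28}
    - {"ax": 0,"ay": 0,"az": 0.12,"dx": -1,"dy": 18,"dz": 0,"grip": 28}
    - {"ax": 0,"ay": 0,"az": 0.12,"dx": -1,"dy": 18,"dz": 0,"grip": 28}
    - {"ax": 0,"ay": 0,"az": 0.12,"dx": -1,"dy": 18,"dz": 0,"grip": 28}
    - {"ax": 0,"ay": 0,"az": 0.12,"dx": 0,"dy": 18,"dz": 0,"grip": 28}
    - {"ax": 0,"ay": 0,"az": 0.12,"dx": 0,"dy": 14,"dz": 0,"grip": 28}
    - {"ax": 0,"ay": 0,"az": 0.13,"dx": 0,"dy": 0,"dz": 0,"grip": 28}
    - {"ax": 0,"ay": 0,"az": 0,"dx": 0,"dy": 0,"dz": 0,"grip": 28}
    - {"ax": 0,"ay": 0,"az": 0,"dx": 0,"dy": 0,"dz": 0,"grip": 28}

```text
time_s: 28.52
tcp_pos: [570.4, 205.2, 212.0]
tool_rot: [[-0.999, -0.034, 0.002], [-0.034, 0.999, 0.0], [-0.002, 0.0, -1.0]]
force: [-0.0, 0.5, 0.9]
opening: 0.33
```

Run:
```python
from h import *
s=ctrl.sense(); print(s["tcp_pos"],unit(s["tcp_pos"][None]),s["force"],s["tool_rot"][:,1],s["opening"])
for n in("scene","top"):
    im,d=ctrl.read_camera(n); cv2.imwrite(f"pics/{n}13.png",im); U=ucloud(n,d); P=U[np.isfinite(U).all(1)]
    for y,a,b in((64,117,135),(148,104,125),(233,117,135)):
        c=P[(abs(P[:,0])<38)&(abs(P[:,1]-y)<38)&(P[:,2]>a)&(P[:,2]<b)]
        if len(c)>20: print(n,y,cv2.minEnclosingCircle(c[:,:2].astype(np.float32)),np.percentile(c[:,2],[10,50,90]))
    h=P[(abs(P[:,0])<36)&(P[:,1]>325)&(P[:,1]<375)&(P[:,2]>108)&(P[:,2]<130)]; print("handle",len(h),np.median(h,0) if len(h) else "")
im=cv2.imread("pics/top13.png"); u,v=proj(ctrl.calibration("top"),[578,0,60]); cv2.imwrite("pics/crop8.png",cv2.resize(im[v-60:v+60,u-80:u+80],(640,480)))
```

```text
[570.4361 205.1787 211.9852] [[  1.692  353.4748 211.9852]] [-0.0159  0.4565  0.862 ] [-0.0342  0.9994  0.0002] 0.32995334796247044
handle 257 [  2.214  351.2382 122.2527]
top 64 ((1.4337197542190552, 62.8472785949707), 22.97435760498047) [120.6827 123.8292 127.2747]
top 148 ((1.2625733613967896, 148.54656982421875), 31.89593505859375) [108.8693 112.0359 115.6736]
top 233 ((0.22160430252552032, 232.62167358398438), 23.09839630126953) [120.7787 123.9831 127.552 ]
handle 1 [-31.5958 325.6141 115.1809]
```

View pics/crop8.png

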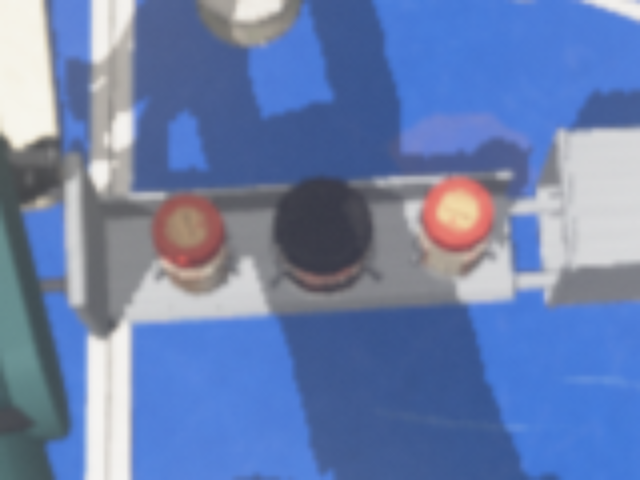

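All three jars sit home: axes are 0.2–1.4 mm from the clip line, with tops at 124, 112 and 124 mm, exactly as expected on the tray floor. Now I grasp the handle and slide the rack shut.

>>> carry_out:
  series:
    - {"ax": 0,"ay": 0,"az": 0.012,"dx": -1,"dy": -1.5,"dz": -40,"grip": 28}
    - {"ax": 0,"ay": 0,"az": 0,"dx": 0,"dy": 0,"dz": -40,"grip": 28}
    - {"ax": 0,"ay": 0,"az": 0,"dx": 0,"dy": 0,"dz": -22,"grip": 28}
    - {"ax": 0,"ay": 0,"az": 0,"dx": 0,"dy": 0,"dz": -10.5,"grip": 28}
    - {"ax": 0,"ay": 0,"az": 0,"dx": 0,"dy": 0,"dz": 0,"grip": 0}
    - {"ax": 0,"ay": 0,"az": 0,"dx": 0,"dy": 0,"dz": 0,"grip": 0}
    - {"ax": 0,"ay": 0,"az": 0,"dx": 0,"dy": 0,"dz": 0,"grip": 0}
    - {"ax": 0,"ay": 0,"az": 0,"dx": 0,"dy": 0,"dz": 0,"grip": 0}

```text
time_s: 29.28
tcp_pos: [569.0, 203.2, 99.0]
tool_rot: [[-0.999, -0.048, 0.0], [-0.048, 0.999, -0.0], [-0.0, -0.0, -1.0]]
force: [-0.4, -0.6, -2.1]
opening: 0.094
```

>>> carry_out:
  series:
    - {"ax": 0,"ay": 0,"az": 0,"dx": 0.5,"dy": -10,"dz": 0,"grip": 0}
    - {"ax": 0,"ay": 0,"az": 0,"dx": 0.7,"dy": -15,"dz": 0,"grip": 0}
    - {"ax": 0,"ay": 0,"az": 0,"dx": 0.9,"dy": -20,"dz": 0,"grip": 0}
    - {"ax": 0,"ay": 0,"az": 0,"dx": 0.9,"dy": -20,"dz": 0,"grip": 0}
    - {"ax": 0,"ay": 0,"az": 0,"dx": 0.9,"dy": -20,"dz": 0,"grip": 0}
    - {"ax": 0,"ay": 0,"az": 0,"dx": 0.9,"dy": -20,"dz": 0,"grip": 0}
    - {"ax": 0,"ay": 0,"az": 0,"dx": 0.9,"dy": -20,"dz": 0,"grip": 0}
    - {"ax": 0,"ay": 0,"az": 0,"dx": 0.9,"dy": -20,"dz": 0,"grip": 0}

```text
time_s: 29.95
tcp_pos: [575.8, 58.6, 99.0]
tool_rot: [[-0.999, -0.049, 0.001], [-0.049, 0.999, 0.002], [-0.001, 0.002, -1.0]]
force: [1.5, 2.9, -3.9]
opening: 0.096
```

>>> carry_out:
  series:
    - {"ax": 0,"ay": 0,"az": 0,"dx": 0.9,"dy": -20,"dz": 0,"grip": 0}
    - {"ax": 0,"ay": 0,"az": 0,"dx": 0.9,"dy": -20,"dz": 0,"grip": 0}
    - {"ax": 0,"ay": 0,"az": 0,"dx": 0.9,"dy": -20,"dz": 0,"grip": 0}
    - {"ax": 0,"ay": 0,"az": 0,"dx": 0.9,"dy": -20,"dz": 0,"grip": 0}
    - {"ax": 0,"ay": 0,"az": 0,"dx": 0.9,"dy": -20,"dz": 0,"grip": 0}
    - {"ax": 0,"ay": 0,"az": 0,"dx": 0.9,"dy": -20,"dz": 0,"grip": 0}
    - {"ax": 0,"ay": 0,"az": 0,"dx": 0.5,"dy": -12,"dz": 0,"grip": 0}
    - {"ax": 0,"ay": 0,"az": 0,"dx": 0.4,"dy": -8,"dz": 0,"grip": 0}
    - {"ax": 0,"ay": 0,"az": 0,"dx": 0.2,"dy": -5,"dz": 0,"grip": 0}
    - {"ax": 0,"ay": 0,"az": 0,"dx": 0.1,"dy": -3,"dz": 0,"grip": 0}
    - {"ax": 0,"ay": 0,"az": 0,"dx": 0.1,"dy": -3,"dz": 0,"grip": 0}
    - {"ax": 0,"ay": 0,"az": 0,"dx": 0,"dy": 0,"dz": 0,"grip": 0}

```text
time_s: 30.95
tcp_pos: [582.8, -90.2, 99.0]
tool_rot: [[-0.999, -0.05, 0.001], [-0.05, 0.999, 0.004], [-0.002, 0.004, -1.0]]
force: [4.9, 5.4, -3.4]
opening: 0.093
```

>>> carry_out:
  series:
    - {"ax": 0,"ay": 0,"az": 0,"dx": 0,"dy": -2,"dz": 0,"grip": 0}
    - {"ax": 0,"ay": 0,"az": 0,"dx": 0,"dy": -2,"dz": 0,"grip": 0}
    - {"ax": 0,"ay": 0,"az": 0,"dx": 0,"dy": -2,"dz": 0,"grip": 0}
    - {"ax": 0,"ay": 0,"az": 0,"dx": 0,"dy": 0,"dz": 0,"grip": 0}

```text
time_s: 31.28
tcp_pos: [582.8, -90.1, 99.0]
tool_rot: [[-0.999, -0.053, 0.001], [-0.053, 0.998, 0.015], [-0.002, 0.015, -1.0]]
force: [3.5, 17.5, -2.2]
opening: 0.09
```

>>> carry_out:
  series:
    - {"ax": 0,"ay": 0,"az": 0,"dx": 0,"dy": 4,"dz": 0,"grip": 28}
    - {"ax": 0,"ay": 0,"az": 0,"dx": 0,"dy": 1,"dz": 0,"grip": 28}
    - {"ax": 0,"ay": 0,"az": 0,"dx": 0,"dy": 0,"dz": 0,"grip": 28}
    - {"ax": 0,"ay": 0,"az": 0,"dx": 0,"dy": 0,"dz": 0,"grip": 28}
    - {"ax": 0,"ay": 0,"az": 0,"dx": 0,"dy": 0,"dz": 30,"grip": 28}
    - {"ax": 0,"ay": 0,"az": 0,"dx": 0,"dy": 0,"dz": 40,"grip": 28}
    - {"ax": 0,"ay": 0,"az": 0,"dx": 0,"dy": 0,"dz": 40,"grip": 28}
    - {"ax": 0,"ay": 0,"az": 0,"dx": -15,"dy": 35,"dz": 0,"grip": 28}
    - {"ax": 0,"ay": 0,"az": 0,"dx": -15,"dy": 35,"dz": 0,"grip": 28}
    - {"ax": 0,"ay": 0,"az": 0,"dx": -15,"dy": 35,"dz": 0,"grip": 28}
    - {"ax": 0,"ay": 0,"az": 0,"dx": -15,"dy": 35,"dz": 0,"grip": 28}
    - {"ax": 0,"ay": 0,"az": 0,"dx": 0,"dy": 0,"dz": 0,"grip": 28}

```text
time_s: 32.28
tcp_pos: [519.8, 51.2, 209.9]
tool_rot: [[-0.999, -0.055, -0.0], [-0.055, 0.998, 0.003], [0.0, 0.003, -1.0]]
force: [-0.1, -0.5, 0.3]
opening: 0.331
```

Run:
```python
from h import *
s=ctrl.sense(); print(s["tcp_pos"],s["force"])
for n in("scene","top"):
    im,d=ctrl.read_camera(n); cv2.imwrite(f"pics/{n}14.png",im); U=ucloud(n,d); P=U[np.isfinite(U).all(1)]
    f=P[(abs(P[:,0])<49)&(P[:,1]>1)&(P[:,1]<40)&(P[:,2]>142.5)&(P[:,2]<150)]; print("panel",np.percentile(f[:,1],[5,50,95]),len(f))
    h=P[(abs(P[:,0])<36)&(P[:,1]>40)&(P[:,1]<80)&(P[:,2]>110)&(P[:,2]<130)]; print("handle",len(h),np.median(h,0) if len(h) else "")
    Q=cloud(ctrl.calibration(n),d)
a=cv2.imread("pics/scene14.png"); b=cv2.imread("pics/top14.png")
cv2.imwrite("pics/fin.png",np.hstack([cv2.resize(a,(400,300)),cv2.resize(b,(400,300))]))
```

```text
[519.7552  51.2499 209.8717] [-0.0772 -0.5142  0.2863]
panel [ 2.6469  7.7977 12.3187] 94
handle 144 [  0.0813  58.9253 122.1007]
panel [ 2.0061  6.4732 11.646 ] 120
handle 151 [ -0.9109  55.83   121.3088]
```

View pics/fin.png

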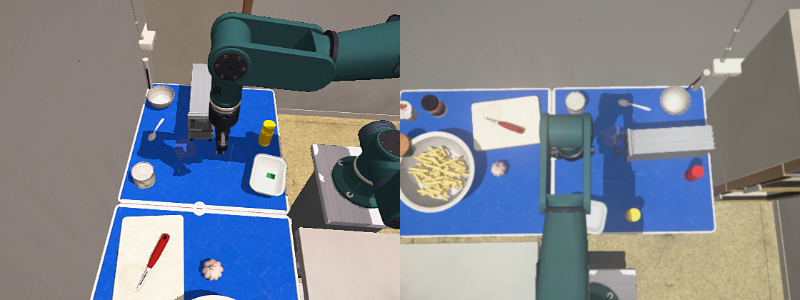

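The rack is shut (panel spans about 0–12 mm from the mouth, handle at about 57) and the arm is clear. The tin and garlic look untouched, so I hand in.

```bash
python3 -c "
from plant import ctrl
print(ctrl.job_done())"
```

```text
the job is handed in; nothing more can be done
None
```

All three jars are in their clips, the rack is shut and the gripper has let go. I handed the job in at about 32 s of the 72 s allowed.

**What I did:** I drew the rack out to its end stop and pushed one slim jar into clip_3, the other into clip_1 and the chilli jar into clip_2. Each went in upright from the open front, then I slid the rack shut.

**What went wrong:** While I carried the chilli jar, the gripper's linkage caught the front panel and slid the rack back in to about 105 mm out. The wrist force was not logged during that carry, so how hard it pressed is not known. I set the jar upright on the table, drew the rack out to the stop again and checked that both slim jars were still home. Then I picked the chilli jar up again and loaded it.

**Last checks:**
- **Jars home:** before shutting, all three were upright, with axes within about 1.5 mm of the clip line. Their tops were at 124, 112 and 124 mm, as expected on the tray floor. I could not see them inside the unit after shutting.
- **Rack shut:** the front panel measured about 2–12 mm from the mouth and the handle about 56–59 mm, where 57 mm is shut. The rack stopped against about 17 N of push.
- **Bystanders:** the tin and garlic look unmoved in the last picture; I did not re-measure them.

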